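Build up a truss bridge on its piers

TASK

Set up the model railway bridge on the plywood base board. Stand the tall pier in the low footing and the short pier in the raised footing, both fully down in their pockets, then drop a bearing cap fully over each pier head, with its two upright cheeks to either side of the line from pier to pier, and last lay the green truss bridge level from cap to cap, between the cheeks and with its middle halfway between the piers. Leave the jar, the rubber block and the screwdriver alone.

Things in the scene. Friction and masses are not known exactly. Their poses are not given: they have to be found in the camera images.
- footing_low: Fixed socket footing on the low half of a fixed plywood board (216 x 104 x 9 mm), 120 mm along y from the raised one: stone kerb 70 (x) x 56 mm (y), pocket 52 x 38 mm, kerb 9 mm above the seat, its upper 4 mm flared. y runs along the board, as the bridge shall lie. Origin: centre of underside, 9 mm above the bench; seat 4 mm above the origin.
- footing_high: Fixed socket footing on a bank of three stepped 10 mm plywood layers on the board's other half (which half varies): stone kerb 70 (x) x 56 mm (y), pocket 52 x 38 mm, kerb 9 mm above the seat, its upper 4 mm flared. y runs along the board, as the bridge shall lie. Origin: centre of underside, 9 mm above the bench; seat 34 mm above the origin.
- pier_tall: Loose cast-stone pier, the taller one, standing: 80 mm high. Foot 48 (x) x 34 (y) x 10 mm, shaft 38 (x) x 26 mm (y), top edges bevelled 4 mm; same either way round. Grip the shaft across y in its upper half. Origin: centre of the foot's underside, z up; belongs on the seat at the footing's middle, x and y as the footing's. A seated cap's origin is 6 mm below the pier's top. About 120 g.
- pier_short: Loose cast-stone pier, the shorter one, standing: 50 mm high. Foot 48 (x) x 34 (y) x 10 mm, shaft 38 (x) x 26 mm (y), top edges bevelled 4 mm; same either way round. Grip the shaft across y in its upper half. Origin: centre of the foot's underside, z up; belongs on the seat at the footing's middle, x and y as the footing's. A seated cap's origin is 6 mm below the pier's top. About 80 g.
- cap_a: Loose cast-stone bearing cap, identical to cap_b: 56 (x) x 36 (y) x 20 mm high, standing skirt down. Skirt 6 mm deep round a 42 x 30 mm pocket that drops over a pier head; plate above it, top face 12 mm above the origin; on it two cheeks 8 mm high at the +x and -x ends, 43 mm apart, for the bridge to lie between along y. Grip across y (36 mm). Origin: centre of underside, z up. 50 g.
- cap_b: Loose cast-stone bearing cap, identical to cap_a: 56 (x) x 36 (y) x 20 mm high, standing skirt down. Skirt 6 mm deep round a 42 x 30 mm pocket that drops over a pier head; plate above it, top face 12 mm above the origin; on it two cheeks 8 mm high at the +x and -x ends, 43 mm apart, for the bridge to lie between along y. Grip across y (36 mm). Origin: centre of underside, z up. 50 g.
- bridge: Loose green plastic model truss bridge, 170 mm along y, 36 mm along x, 35 mm high, lying upright on the bench with its flat deck down. The solid part is 152 x 34 x 27 mm (y, x, z), centred. Grip it across x (34 mm) at the middle of its length. Either end may point either way. Origin: centre of its underside, z up. About 60 g.
- glue_pot: Bystander: small brown jar with a white lid, 38 mm across, 46 mm high; origin under its centre.
- rubber_block: Bystander: black rubber sanding block, 42 x 68 x 26 mm; origin under its centre.
- screwdriver: Bystander: screwdriver with red and black handle, 24 x 198 x 24 mm, lying; origin under its centre.
Not all that is in view belongs to the job. Leave any blue or red look-alike of the cap_b alone. Leave any yellow look-alike of the pier_short alone.

How it is judged:
By the outcome, as a careful person would: the job done as asked, in the order asked, and still so for the second after the job is handed in, with the robot touching nothing.
It also fails if it takes over 147 s, if anything falls off the work surface, if the arm or the gripper's body presses on something with over 40 N, if the wrist force passes 120 N, or if a joint passes its speed limit or range.

ROBOT

A 6-joint arm with a two-finger parallel gripper is mounted at the origin on a cart in front of the work surface, level with it; the furniture and walls round the work are solid. World frame = base frame: x ahead of the robot, y to its left, z up, the work surface at z = 0. Lengths are in m, angles in rad, forces in N, time in s.
With the tool pointing down it reaches from about 0.15 to 0.775 m from the base axis. Payload 6.1 kg.
Tool frame: the origin (TCP) lies midway between the tips of the shut fingers; the grasp point (between the pads) lies 19 mm behind it (env.hold_point_z is the z of the grasp point in the tool frame, in m); z points along the fingers, y is the line along which they close (so a half turn about z gives the same grasp; the last joint's range is limited). The gripper opens to 85 mm and grips with 20 to 120 N. Pads are 22 mm wide; open, the fingers measure 114 mm over their backs; the gripper's body (76 mm by 85 mm) begins 54 mm behind the grasp point. The pads swing forward as they close: fully open they stand 13 mm farther back than shut.
Start: joints at [-1.232, 0.126, -0.04, 1.405, 0, 1.571], TCP at [0.174, -0.495, 0.231] pointing down, gripper open.
Joint ranges: [-2.72, 2.72], [-0.95, 1.95], [-1.27, 1.35], [-1.78, 2.02], [-1.46, 1.47], [-3.14, 3.14]. Speed limits (rad/s): [2.39, 2.39, 3.01, 3.14, 3.14, 3.14].

INTERFACE

Orientations are given as [roll, pitch, yaw] about the fixed x, y, z axes, in that order (R = Rz(yaw) Ry(pitch) Rx(roll)).
In Python, from rig import env, optics gives the robot as it stands.
- The arm moves only by the shell command python3 -m pendant 'ROWS' [FORCE]. ROWS is JSON, a list of rows, each an object with "translation": the shift along the tool's x, y, z in mm, a list of three; "spin": the turn about the tool's z in units of 6 degrees (1.0 is 6 degrees); "grip": the opening in per cent of the stroke, from 0 (shut) to 100 (fully open). A call has 1 to 8 rows; each row shifts and turns the commanded pose from where the row before left it, along the tool's axes as they then stand; what a row does not reach is not made up. A row lasts 1/12 s, in which the tool goes at most 41.7 mm and 7.16 degrees, less where a joint would pass 70% of its speed; a pose out of reach is approached as far as the arm can. A call is refused whole if a number of a shift passes 41.7 or a number of a turn 1, either way. A call with a gripper value outside its range is refused whole. The fingers move at their own pace and stop on an object; FORCE is the grip in N (left out, the last holds). Time passes only in rows, so rows that do not move let the fingers close. It gives the time, the measured TCP pose, the force, the opening and the grip force at its end, in the units of the state.
- env.read_state(): the state, without advancing time (a new reading comes with each control period).
- optics.grab_frame(name): name is "scene" or "top" or "wrist"; returns (picture, depth): 420x560x3 uint8, red, green, blue; 420x560 float32, m along the optical axis (not along the pixel's ray), 0 where there is no reading.
- optics.camera_model(name): a dict with "K" (3x3 intrinsics, pixels), "T" (4x4, takes a point from camera to world coordinates); the wrist camera has in their place "tool_from_camera" (4x4, takes a point from camera to tool coordinates, whose origin is the TCP and whose axes are the flange's). Camera axes: x right, y down, z forward; pixel columns grow to the right and rows downward; lengths in m; the calibration is good to about 2 mm. A picture is of the moment at which its call begins: read the wrist's pose just before it. camera_model takes no time and is no camera call.
- env.sign_off(): hands the job in; it is judged then, once.
The state is a dict: "time": time; "joint_positions": joint angles; "dq": joint speeds; "joint_torque": joint torques, N m; "tool_pos": TCP position; "orientation": TCP orientation; "force": force on the tool from outside, world axes, zero at the start; "torque": the same for the moment, N m; "gripper_width": finger opening in m; "gripper_force": force on a finger pad.
Only numpy, scipy, OpenCV 4.12 (cv2) and the standard library are available. Lean on these libraries where they do the work, as an engineer would, in place of code of your own. Each camera call takes 0.05 s, during which the arm holds its last target. There are 200 camera calls.

## Working session

There is one attempt and no reset: what is moved stays moved. The work goes in short steps, Python scripts to look and compute and a shell command to move; the robot and the scene stay as the last step left them, time stands still between calls to the robot, and variables do not carry over. Pictures are saved under pics/ and viewed, at most 17 in all, crops included, and the job is handed in when it is done.

```bash
ls; mkdir -p pics; python3 - <<'E'
from rig import env, optics
import cv2,numpy as np
for n in ("top","scene"):
    p,d=optics.grab_frame(n); cv2.imwrite(f"pics/{n}0.png",p[:,:,::-1]); np.savez(f"pics/{n}0.npz",p=p,d=d)
    m=optics.camera_model(n); print(n,np.round(m["K"],1).tolist(),np.round(m["T"],3).tolist())
print(env.read_state(), env.hold_point_z)
print(optics.camera_model("wrist"))
E
```

```text
pics
top [[419.4, 0.0, 289.4], [0.0, 419.4, 206.3], [0.0, 0.0, 1.0]] [[0.011, -0.996, 0.085, 0.507], [-1.0, -0.009, 0.025, 0.06], [-0.024, -0.085, -0.996, 1.016], [0.0, 0.0, 0.0, 1.0]]
scene [[453.7, 0.0, 282.5], [0.0, 453.7, 206.8], [0.0, 0.0, 1.0]] [[-0.639, -0.476, 0.604, -0.048], [-0.769, 0.406, -0.494, 0.587], [-0.01, -0.78, -0.626, 0.71], [0.0, 0.0, 0.0, 1.0]]
{'time': 0.1, 'joint_positions': array([-1.23201376e+00,  1.26344045e-01, -4.05177886e-02,  1.40541545e+00,
       -1.55811201e-06,  1.57078342e+00]), 'dq': array([ 9.20367050e-04, -5.58084454e-05,  1.73110113e-03,  5.62433419e-04,
        1.38779287e-04,  3.44548804e-04]), 'joint_torque': array([-3.87694317e-04, -4.36899734e+01,  3.53609598e+01,  1.35527813e-02,
       -3.90569301e-05, -6.01381302e-06]), 'tool_pos': array([ 0.17435182, -0.49480217,  0.23058864]), 'orientation': array([-3.14011170e+00,  1.53899797e-06,  3.38795478e-01]), 'force': array([-0.27775702, -0.13401973, -0.01591538]), 'torque': array([-0.01396781,  0.03450737,  0.06115933]), 'gripper_force': 0.0, 'gripper_width': 0.08516628499865958} -0.0187
{'K': array([[359.24828225,   0.        , 277.84701065],
       [  0.        , 359.24828225, 212.54640088],
       [  0.        ,   0.        ,   1.        ]]), 'tool_from_camera': array([[-5.41271691e-04, -9.58691129e-01, -2.84448634e-01,
         7.22290618e-02],
       [ 9.99999319e-01, -2.24740962e-04, -1.14542352e-03,
         4.03510865e-04],
       [ 1.03418011e-03, -2.84449060e-01,  9.58690598e-01,
        -1.42541544e-01],
       [ 0.00000000e+00,  0.00000000e+00,  0.00000000e+00,
         1.00000000e+00]])}
```

View pics/top0.png

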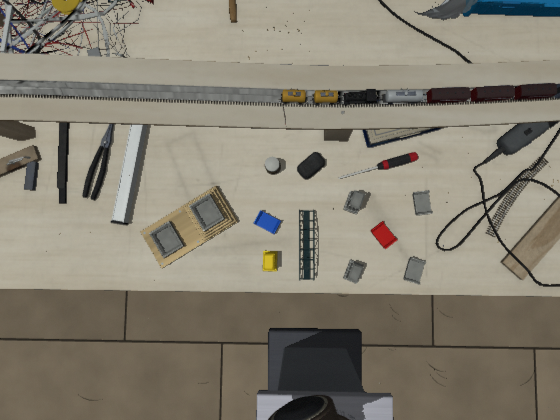

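View pics/scene0.png

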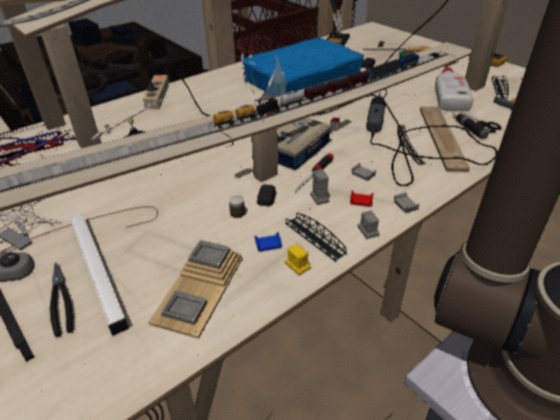

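The top view shows tall pier ~(355,201), short pier ~(354,271), caps ~(421,203) and (414,269), the bridge (308,244), and footings high (210,211) and low (167,239). The look-alikes to avoid are the blue cap (267,222), red cap (384,235) and yellow pier (270,261). The grey ones match the description; I'll measure them and check in one close crop.

```bash
cat > h.py <<'E'
from rig import env, optics
import cv2,numpy as np
from scipy.spatial.transform import Rotation as R
def toolT():
    s=env.read_state(); T=np.eye(4); T[:3,:3]=R.from_euler('xyz',s['orientation']).as_matrix(); T[:3,3]=s['tool_pos']; return T
def cam(n,T=None):
    m=optics.camera_model(n)
    return m['K'], (m['T'] if n!='wrist' else (toolT() if T is None else T)@m['tool_from_camera'])
def grab(n,fn=None):
    K,T=cam(n); p,d=optics.grab_frame(n)
    if fn: cv2.imwrite(fn,p[:,:,::-1])
    return p,d,K,T
def cloud(d,K,T):
    v,u=np.indices(d.shape); P=np.stack([(u-K[0,2])/K[0,0]*d,(v-K[1,2])/K[1,1]*d,d],-1)@T[:3,:3].T+T[:3,3]
    P[d<=0]=np.nan; return P
def ray(uv,z,K,T):
    uv=np.atleast_2d(uv); r=np.c_[(uv[:,0]-K[0,2])/K[0,0],(uv[:,1]-K[1,2])/K[1,1],np.ones(len(uv))]@T[:3,:3].T
    return T[:3,3]+r*((z-T[2,3])/r[:,2])[:,None]
def rect(P):
    (c,s,a)=cv2.minAreaRect((P[:,:2]*1000).astype(np.float32)); 
    if s[0]<s[1]: s=s[::-1]; a=a-90
    a=(a+90)%180-90
    return np.round(c,1),np.round(s,1),round(a,1)  # centre mm, long/short, angle of long axis
E
python3 - <<'E'
from h import *
K,T=cam('top'); f=np.load('pics/top0.npz'); p,d=f['p'],f['d']; P=cloud(d,K,T)
print('bench z',np.nanmedian(P[150:160,330:345,2]), P[250:280,440:460,2].mean())
boxes=dict(tall=(340,185,372,216),short=(340,256,370,286),capA=(408,186,434,219),capB=(400,252,430,288),bridge=(294,205,322,285),fhigh=(186,186,238,237),flow=(145,215,188,262),yellow=(258,246,282,276),rail=(280,55,420,125))
for n,(a,b,c,e) in boxes.items():
    Q=P[b:e,a:c]; z=Q[...,2]; ok=z>(0.012 if n[0]!='f' else 0.006)
    lab=cv2.connectedComponentsWithStats(ok.astype(np.uint8)); i=1+lab[2][1:,4].argmax(); q=Q[lab[1]==i]
    zt=np.nanpercentile(q[:,2],97); top=q[q[:,2]>zt-.005]
    print(n,len(q),'zt',round(zt*1e3,1),'all',rect(q),'top',rect(top))
p2=p[180:295,135:440]; cv2.imwrite('pics/crop1.png',cv2.resize(p2,None,fx=2.6,fy=2.6,interpolation=cv2.INTER_CUBIC)[:,:,::-1])
E
```

```text
bench z -0.00020983142299102475 nan
tall 282 zt 81.6 all (array([602.9, -65.7]), array([45.1, 28.8]), -19.1) top (array([603.7, -67.2]), array([37.9, 25.8]), -19.9)
short 238 zt 51.8 all (array([438.6, -65.5]), array([42.5, 29.9]), -23.7) top (array([438.5, -66.6]), array([35.7, 25.7]), -24.1)
capA 141 zt 21.0 all (array([ 610.1, -230.6]), array([44. , 37.2]), 7.0) top (array([ 615.7, -225.2]), array([43.7, 34.6]), -12.5)
capB 196 zt 21.7 all (array([ 443.4, -210.1]), array([55.8, 35.2]), -16.9) top (array([ 443.5, -210.1]), array([55.6, 34.3]), -16.4)
bridge 143 zt 36.4 all (array([500.5,  43.9]), array([160.5,  35.4]), 0.5) top (array([503.8,  44.1]), array([76.7, 35.1]), 0.5)
fhigh 1820 zt 53.3 all (array([565.2, 289.1]), array([124.9, 102.3]), -57.9) top (array([573.8, 277.4]), array([70.5, 55.9]), 32.4)
flow 1590 zt 23.1 all (array([512.9, 382.6]), array([110.8, 103.9]), 1.6) top (array([509.9, 379.3]), array([70.6, 57.2]), 32.2)
yellow 222 zt 52.2 all (array([461.3, 130.1]), array([42.5, 28.4]), 0.7) top (array([461.6, 131. ]), array([34.3, 25.4]), 1.4)
rail 8332 zt 210.8 all (array([815.4, -43.7]), array([296.6, 129.7]), -88.1) top (array([798. ,  28.8]), array([138.3,  26.3]), -88.8)
```

View pics/crop1.png

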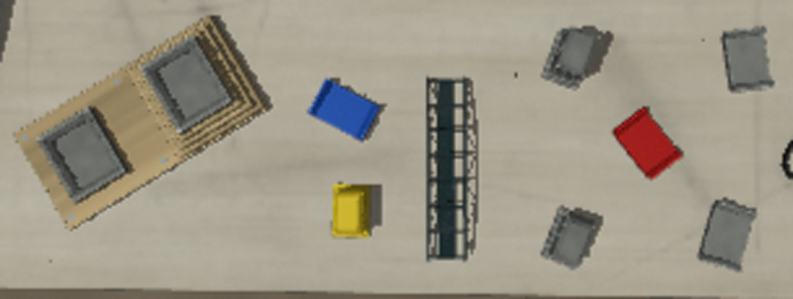

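The crop confirms it: grey piers (575,55) and (572,237), grey caps (747,60) and (727,235); blue, red and yellow look-alikes are left alone. The sizes fit (footings 70x56 at z 22/52 and 120 mm apart, pier heads at 81/51 mm).

```bash
cat >> h.py <<'E'
def plan(x,y,z,yaw):  # mm, deg -> spin units, then tool shift mm; several rows
    s=env.read_state(); p=s['tool_pos']*1000; y0=np.degrees(s['orientation'][2])
    dy=(yaw-y0+180)%360-180; a=np.radians(yaw); dx,dY,dz=x-p[0],y-p[1],z-p[2]
    t=np.array([np.cos(a)*dx+np.sin(a)*dY, np.sin(a)*dx-np.cos(a)*dY, -dz])
    print('t',round(s['time'],2),'pos',np.round(p,1),'yaw',round(y0,2),'| spin',round(-dy/6,2),'then shift',np.round(t,1),'rows>=',round(np.linalg.norm(t)/41.7,1),'F',np.round(s['force'],1),'w',round(s['gripper_width']*1e3,1),'gf',round(s['gripper_force'],1))
E
cat > p.py <<'E'
import sys; from h import *; plan(*map(float,sys.argv[1:5]))
E
python3 p.py 603.7 -66.5 160 -19.5; python3 -m pendant -h | head -5
```

```text
t 0.1 pos [ 174.4 -494.8  230.6] yaw 19.41 | spin 6.49 then shift [ 261.8 -547.1   70.6] rows>= 14.6 F [-0.3 -0.1 -0. ] w 85.2 gf 0.0invalid input: not JSON, or not a number
```

```bash
python3 -m pendant '[{"translation":[0,0,0],"spin":0.93,"grip":100},{"translation":[0,0,5],"spin":0.93,"grip":100},{"translation":[0,0,5],"spin":0.93,"grip":100},{"translation":[0,0,5],"spin":0.93,"grip":100},{"translation":[0,0,5],"spin":0.93,"grip":100},{"translation":[0,0,5],"spin":0.93,"grip":100},{"translation":[0,0,5],"spin":0.91,"grip":100}]' 60
python3 -m pendant '[{"translation":[16,-34,0],"spin":0,"grip":100},{"translation":[16,-34,0],"spin":0,"grip":100},{"translation":[16,-34,0],"spin":0,"grip":100},{"translation":[16,-34,0],"spin":0,"grip":100},{"translation":[16,-34,0],"spin":0,"grip":100},{"translation":[16,-34,0],"spin":0,"grip":100},{"translation":[16,-34,0],"spin":0,"grip":100},{"translation":[16,-34,0],"spin":0,"grip":100}]'
python3 -m pendant '[{"translation":[16,-34,0],"spin":0,"grip":100},{"translation":[16,-34,0],"spin":0,"grip":100},{"translation":[16,-34,0],"spin":0,"grip":100},{"translation":[16,-34,0],"spin":0,"grip":100},{"translation":[16,-34,0],"spin":0,"grip":100},{"translation":[16,-34,0],"spin":0,"grip":100},{"translation":[16,-34,0],"spin":0,"grip":100},{"translation":[0,0,0],"spin":0,"grip":100}]'
python3 p.py 603.7 -66.5 160 -19.5
python3 - <<'E'
from h import *
p,d,K,T=grab('wrist','pics/w1.png'); P=cloud(d,K,T); print('z rng',np.nanmin(P[...,2]),np.nanmax(P[...,2]))
z=P[...,2]; print([np.round(ray([u,v],.08,K,T)[0],3) for u,v in((0,0),(559,419))])
for n,lo,hi in(('top',.076,.088),):
    ok=((z>lo)&(z<hi)&(P[...,0]<.72)).astype(np.uint8); L=cv2.connectedComponentsWithStats(ok); i=1+L[2][1:,4].argmax(); q=P[L[1]==i]; print(n,len(q),rect(q),L[3][i])
E
```

```text
time: 0.68
tool_pos: [0.1744, -0.4949, 0.2006]
orientation: [-3.141, 0.001, -0.346]
force: [-0.8, 0.0, 0.1]
gripper_width: 0.0857
gripper_force: 0.0
time: 1.35
tool_pos: [0.3868, -0.2799, 0.2011]
orientation: [-3.142, 0.0, -0.341]
force: [0.7, -1.4, 0.8]
gripper_width: 0.0853
gripper_force: 0.0
time: 2.02
tool_pos: [0.5578, -0.1374, 0.2014]
orientation: [-3.102, 0.001, -0.261]
force: [-0.7, -0.1, -0.2]
gripper_width: 0.0853
gripper_force: 0.0
t 2.02 pos [ 557.8 -137.4  201.4] yaw -14.96 | spin 0.76 then shift [ 19.6 -82.1  41.4] rows>= 2.3 F [-0.7 -0.1 -0.2] w 85.3 gf 0.0
z rng -0.7275701949748805 0.29460809802151733
[array([0.743, 0.011, 0.08 ]), array([ 0.306, -0.324,  0.08 ])]
top 1603 (array([602.9, -66.7]), array([38.1, 26.4]), -20.3) [178.70118528 169.69245165]
```

View pics/w1.png

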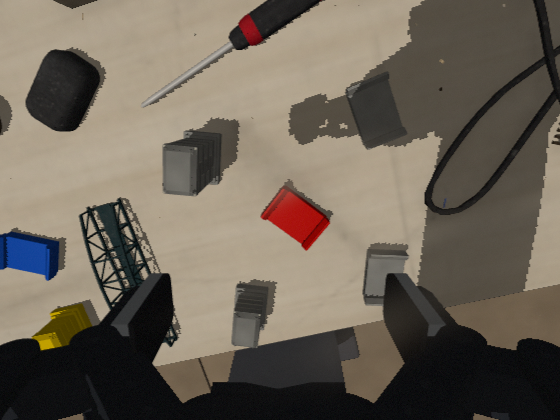

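Wrist view: tall pier head at (179,170), giving (602.9,-66.7), which agrees with the top view. The tool was still moving or tilted, so I'll check that it settles.

```bash
python3 -m pendant '[{"translation":[0,0,0],"spin":0,"grip":100},{"translation":[0,0,0],"spin":0,"grip":100}]'
python3 p.py 603.2 -66.7 160 -20; python3 -c "
from h import *;s=env.read_state();print(s['joint_positions'].round(3))"
```

```text
time: 2.23
tool_pos: [0.5543, -0.1396, 0.2024]
orientation: [-3.104, 0.001, -0.266]
force: [-0.2, 0.9, 0.7]
gripper_width: 0.0857
gripper_force: 0.0
t 2.23 pos [ 554.3 -139.6  202.4] yaw -15.21 | spin 0.8 then shift [ 21.  -85.2  42.4] rows>= 2.3 F [-0.2  0.9  0.7] w 85.7 gf 0.0
[-0.266  0.216  0.005  1.361  0.038  3.141]
```

Joint 6 reached its limit (yaw = q1 − q6 + π), so I'll use the half-turn-equivalent yaws near 180°.

```bash
for i in 1; do
python3 -m pendant '[{"translation":[0,0,0],"spin":-1,"grip":100},{"translation":[0,0,0],"spin":-1,"grip":100},{"translation":[0,0,0],"spin":-1,"grip":100},{"translation":[0,0,0],"spin":-1,"grip":100},{"translation":[0,0,0],"spin":-1,"grip":100},{"translation":[0,0,0],"spin":-1,"grip":100},{"translation":[0,0,0],"spin":-1,"grip":100},{"translation":[0,0,0],"spin":-1,"grip":100}]' >/dev/null
python3 -m pendant '[{"translation":[0,0,0],"spin":-1,"grip":100},{"translation":[0,0,0],"spin":-1,"grip":100},{"translation":[0,0,0],"spin":-1,"grip":100},{"translation":[0,0,0],"spin":-1,"grip":100},{"translation":[0,0,0],"spin":-1,"grip":100},{"translation":[0,0,0],"spin":-1,"grip":100},{"translation":[0,0,0],"spin":-1,"grip":100},{"translation":[0,0,0],"spin":-1,"grip":100}]' >/dev/null
python3 -m pendant '[{"translation":[0,0,0],"spin":-1,"grip":100},{"translation":[0,0,0],"spin":-1,"grip":100},{"translation":[0,0,0],"spin":-1,"grip":100},{"translation":[0,0,0],"spin":-1,"grip":100},{"translation":[0,0,0],"spin":-1,"grip":100},{"translation":[0,0,0],"spin":-1,"grip":100},{"translation":[0,0,0],"spin":-1,"grip":100},{"translation":[0,0,0],"spin":-1,"grip":100}]' >/dev/null
python3 -m pendant '[{"translation":[0,0,0],"spin":-1,"grip":100},{"translation":[0,0,0],"spin":-1,"grip":100},{"translation":[0,0,0],"spin":-1,"grip":100},{"translation":[0,0,0],"spin":-1,"grip":100},{"translation":[0,0,0],"spin":-1,"grip":100},{"translation":[0,0,0],"spin":-0.2,"grip":100},{"translation":[0,0,0],"spin":0,"grip":100}]' 
done
python3 p.py 603.2 -66.7 160 160
```

```text
time: 4.82
tool_pos: [0.5544, -0.1399, 0.2029]
orientation: [3.104, -0.003, 2.79]
force: [0.4, -1.4, -0.2]
gripper_width: 0.0855
gripper_force: 0.0
t 4.82 pos [ 554.4 -139.9  202.9] yaw 159.88 | spin -0.02 then shift [-20.8  85.4  42.9] rows>= 2.3 F [ 0.4 -1.4 -0.2] w 85.5 gf 0.0
```

```bash

python3 -m pendant '[{"translation":[0,0,0],"spin":-1,"grip":100},{"translation":[0,0,0],"spin":-1,"grip":100},{"translation":[0,0,0],"spin":-1,"grip":100},{"translation":[0,0,0],"spin":-1,"grip":100},{"translation":[0,0,0],"spin":-1,"grip":100},{"translation":[0,0,0],"spin":-1,"grip":100},{"translation":[0,0,0],"spin":-1,"grip":100},{"translation":[0,0,0],"spin":-1,"grip":100}]' >/dev/null
python3 -m pendant '[{"translation":[0,0,0],"spin":-1,"grip":100},{"translation":[0,0,0],"spin":-1,"grip":100},{"translation":[0,0,0],"spin":-1,"grip":100},{"translation":[0,0,0],"spin":-1,"grip":100},{"translation":[0,0,0],"spin":-1,"grip":100},{"translation":[0,0,0],"spin":-1,"grip":100},{"translation":[0,0,0],"spin":-1,"grip":100},{"translation":[0,0,0],"spin":-1,"grip":100}]' >/dev/null
python3 -m pendant '[{"translation":[0,0,0],"spin":-1,"grip":100},{"translation":[0,0,0],"spin":-1,"grip":100},{"translation":[0,0,0],"spin":-1,"grip":100},{"translation":[0,0,0],"spin":-1,"grip":100},{"translation":[0,0,0],"spin":-1,"grip":100},{"translation":[0,0,0],"spin":-1,"grip":100},{"translation":[0,0,0],"spin":-1,"grip":100},{"translation":[0,0,0],"spin":-1,"grip":100}]' >/dev/null
python3 -m pendant '[{"translation":[0,0,0],"spin":-1,"grip":100},{"translation":[0,0,0],"spin":-1,"grip":100},{"translation":[0,0,0],"spin":-1,"grip":100},{"translation":[0,0,0],"spin":-1,"grip":100},{"translation":[0,0,0],"spin":-1,"grip":100},{"translation":[0,0,0],"spin":-1,"grip":100},{"translation":[0,0,0],"spin":-0.6,"grip":100},{"translation":[0,0,0],"spin":0,"grip":100}]' |head -3
python3 -m pendant '[{"translation":[0,20,0],"spin":0,"grip":100},{"translation":[0,20,0],"spin":0,"grip":100},{"translation":[0,0,0],"spin":0,"grip":100}]' |head -3
python3 -c "
from h import *;s=env.read_state();print(s['joint_positions'].round(3))"
python3 -m pendant '[{"translation":[0,20,0],"spin":0,"grip":100},{"translation":[0,20,0],"spin":0,"grip":100},{"translation":[0,0,0],"spin":0,"grip":100}]' |head -3
python3 -c "
from h import *;s=env.read_state();print(s['joint_positions'].round(3))"
```

```text
time: 7.48
tool_pos: [0.5548, -0.1396, 0.2027]
orientation: [-3.104, 0.001, -0.287]
time: 7.73
tool_pos: [0.5471, -0.1663, 0.2011]
orientation: [-3.115, 0.002, -0.313]
[-3.090e-01  2.170e-01  3.000e-03  1.359e+00  2.600e-02 -3.138e+00]
time: 7.98
tool_pos: [0.5408, -0.1867, 0.2001]
orientation: [-3.13, 0.001, -0.34]
[-3.390e-01  2.180e-01  3.000e-03  1.357e+00  1.200e-02 -3.140e+00]
```

```bash

python3 -m pendant '[{"translation":[0,16,0],"spin":0,"grip":100},{"translation":[0,16,0],"spin":0,"grip":100},{"translation":[0,0,0],"spin":0,"grip":100}]' |head -3
python3 -m pendant '[{"translation":[0,0,0],"spin":1,"grip":100},{"translation":[0,0,0],"spin":1,"grip":100},{"translation":[0,0,0],"spin":1,"grip":100},{"translation":[0,0,0],"spin":1,"grip":100},{"translation":[0,0,0],"spin":0,"grip":100}]'|head -3
python3 -c "
from h import *;s=env.read_state();print(s['joint_positions'].round(4),s['orientation'])"
python3 p.py 603.2 -66.7 160 160
```

```text
time: 8.23
tool_pos: [0.5353, -0.2026, 0.1999]
orientation: [-3.141, 0.001, -0.363]
time: 8.65
tool_pos: [0.5357, -0.2014, 0.1999]
orientation: [-3.141, 0.002, -0.783]
[-3.6030e-01  2.1830e-01  2.7000e-03  1.3567e+00  1.4000e-03 -2.7190e+00] [-3.14094744e+00  1.86845752e-03 -7.82859341e-01]
t 8.65 pos [ 535.7 -201.4  199.9] yaw -44.85 | spin 25.86 then shift [-17.3 149.7  39.9] rows>= 3.7 F [-0.9 -0.2 -0.9] w 85.2 gf 0.0
```

```bash

python3 -m pendant '[{"translation":[0,0,0],"spin":1,"grip":100},{"translation":[0,0,0],"spin":1,"grip":100},{"translation":[0,0,0],"spin":1,"grip":100},{"translation":[0,0,0],"spin":1,"grip":100},{"translation":[0,0,0],"spin":1,"grip":100},{"translation":[0,0,0],"spin":1,"grip":100},{"translation":[0,0,0],"spin":1,"grip":100},{"translation":[0,0,0],"spin":1,"grip":100}]' >/dev/null
python3 -m pendant '[{"translation":[0,0,0],"spin":1,"grip":100},{"translation":[0,0,0],"spin":1,"grip":100},{"translation":[0,0,0],"spin":1,"grip":100},{"translation":[0,0,0],"spin":1,"grip":100},{"translation":[0,0,0],"spin":1,"grip":100},{"translation":[0,0,0],"spin":1,"grip":100},{"translation":[0,0,0],"spin":1,"grip":100},{"translation":[0,0,0],"spin":1,"grip":100}]' >/dev/null
python3 -m pendant '[{"translation":[0,0,0],"spin":1,"grip":100},{"translation":[0,0,0],"spin":1,"grip":100},{"translation":[0,0,0],"spin":1,"grip":100},{"translation":[0,0,0],"spin":1,"grip":100},{"translation":[0,0,0],"spin":1,"grip":100},{"translation":[0,0,0],"spin":1,"grip":100},{"translation":[0,0,0],"spin":1,"grip":100},{"translation":[0,0,0],"spin":1,"grip":100}]' >/dev/null
python3 -m pendant '[{"translation":[0,0,0],"spin":1,"grip":100},{"translation":[0,0,0],"spin":0.86,"grip":100},{"translation":[-3.5,30,8],"spin":0,"grip":100},{"translation":[-3.5,30,8],"spin":0,"grip":100},{"translation":[-3.5,30,8],"spin":0,"grip":100},{"translation":[-3.5,30,8],"spin":0,"grip":100},{"translation":[-3.5,30,8],"spin":0,"grip":100},{"translation":[0,0,0],"spin":0,"grip":100}]' |head -3
python3 p.py 603.2 -66.7 43 160
python3 - <<'E'
from h import *
p,d,K,T=grab('wrist','pics/w2.png'); P=cloud(d,K,T); z=P[...,2]
def seg(n,lo,hi,x0,x1,y0,y1):
    ok=((z>lo)&(z<hi)&(P[...,0]>x0)&(P[...,0]<x1)&(P[...,1]>y0)&(P[...,1]<y1)).astype(np.uint8); L=cv2.connectedComponentsWithStats(ok)
    if L[0]>1: i=1+L[2][1:,4].argmax(); q=P[L[1]==i]; print(n,len(q),rect(q),np.round(q[:,2].mean(),4))
seg('tall',.076,.088,.57,.64,-.12,-.02); seg('short',.046,.056,.4,.48,-.1,-.03)
seg('bridge',.012,.05,.4,.6,0,.09)
E
```

```text
time: 11.32
tool_pos: [0.6042, -0.0619, 0.1579]
orientation: [3.139, -0.004, 2.803]
t 11.32 pos [604.2 -61.9 157.9] yaw 160.57 | spin 0.1 then shift [ -0.7  -4.8 114.9] rows>= 2.8 F [-1.4  0.4 -0.4] w 85.6 gf 0.0
tall 2071 (array([602.4, -66.8]), array([37.4, 25.9]), -19.5) 0.0791
short 20 (array([458.2, -66.5]), array([8.2, 1. ]), 69.4) 0.0467
bridge 1842 (array([534.4,  45.1]), array([95., 37.]), 0.7) 0.028
```

```bash

python3 -m pendant '[{"translation":[0,-4.5,0],"spin":0.1,"grip":100},{"translation":[0,0,35],"spin":0,"grip":100},{"translation":[0,0,35],"spin":0,"grip":100},{"translation":[0,0,25],"spin":0,"grip":100},{"translation":[0,0,18],"spin":0,"grip":100},{"translation":[0,0,0],"spin":0,"grip":100}]' |head -3
python3 p.py 602.8 -66.7 43 160
python3 -m pendant '[{"translation":[0,0,0],"spin":0,"grip":20},{"translation":[0,0,0],"spin":0,"grip":20},{"translation":[0,0,0],"spin":0,"grip":20},{"translation":[0,0,0],"spin":0,"grip":10},{"translation":[0,0,0],"spin":0,"grip":10},{"translation":[0,0,0],"spin":0,"grip":10},{"translation":[0,0,0],"spin":0,"grip":10},{"translation":[0,0,0],"spin":0,"grip":10}]' 60
```

```text
time: 11.87
tool_pos: [0.5983, -0.0716, 0.0433]
orientation: [-3.141, -0.008, 2.783]
t 11.87 pos [598.3 -71.6  43.3] yaw 159.47 | spin -0.09 then shift [-2.5  6.2  0.3] rows>= 0.2 F [-1.3  0.7 -0.4] w 85.1 gf 0.0
time: 12.53
tool_pos: [0.6024, -0.0704, 0.0485]
orientation: [3.14, 0.001, 2.785]
force: [-0.7, -0.8, 6.0]
gripper_width: 0.0251
gripper_force: 62.3
```

```bash

python3 -m pendant '[{"translation":[0,0,-20],"spin":0,"grip":10},{"translation":[0,0,-30],"spin":0,"grip":10},{"translation":[0,0,-30],"spin":0,"grip":10},{"translation":[0,0,-10],"spin":0,"grip":10},{"translation":[0,0,0],"spin":-1,"grip":10},{"translation":[0,0,0],"spin":-1,"grip":10},{"translation":[0,0,0],"spin":-1,"grip":10},{"translation":[0,0,0],"spin":-1,"grip":10}]'
python3 -m pendant '[{"translation":[0,0,0],"spin":-1,"grip":10},{"translation":[0,0,0],"spin":-1,"grip":10},{"translation":[0,0,0],"spin":-1,"grip":10},{"translation":[0,0,0],"spin":-1,"grip":10},{"translation":[0,0,0],"spin":-0.7,"grip":10},{"translation":[0,0,0],"spin":0,"grip":10},{"translation":[0,0,0],"spin":0,"grip":10}]'
python3 p.py 510 379.3 140 212.3
python3 -c "
from h import *;s=env.read_state();print(s['joint_positions'].round(3))"
```

```text
time: 13.2
tool_pos: [0.6013, -0.0704, 0.1362]
orientation: [3.14, -0.002, -3.074]
force: [-0.4, -0.1, -1.6]
gripper_width: 0.025
gripper_force: 61.7
time: 13.78
tool_pos: [0.6013, -0.0704, 0.1363]
orientation: [3.139, -0.001, -2.59]
force: [0.6, -1.2, -1.2]
gripper_width: 0.0249
gripper_force: 61.8
t 13.78 pos [601.3 -70.4 136.3] yaw -148.38 | spin -0.11 then shift [-163.1  428.9   -3.7] rows>= 11.0 F [ 0.6 -1.2 -1.2] w 24.9 gf 61.8
[-0.117  0.294 -0.039  1.24   0.002 -0.669]
```

```bash

python3 -m pendant '[{"translation":[-5,14,0],"spin":-0.1,"grip":10},{"translation":[-11,29,0],"spin":0,"grip":10},{"translation":[-11,29,0],"spin":0,"grip":10},{"translation":[-11,29,0],"spin":0,"grip":10},{"translation":[-11,29,0],"spin":0,"grip":10},{"translation":[-11,29,0],"spin":0,"grip":10},{"translation":[-11,29,0],"spin":0,"grip":10},{"translation":[-11,29,0],"spin":0,"grip":10}]'>/dev/null
python3 -m pendant '[{"translation":[-11,29,0],"spin":0,"grip":10},{"translation":[-11,29,0],"spin":0,"grip":10},{"translation":[-11,29,0],"spin":0,"grip":10},{"translation":[-11,29,0],"spin":0,"grip":10},{"translation":[-5,14,0],"spin":0,"grip":10},{"translation":[0,0,0],"spin":0,"grip":10},{"translation":[0,0,0],"spin":0,"grip":10},{"translation":[0,0,0],"spin":0,"grip":10}]' | head -3
python3 p.py 510 379.3 140 212.3
python3 - <<'E'
from h import *
p,d,K,T=grab('wrist','pics/w3.png'); P=cloud(d,K,T); z=P[...,2]
np.savez('pics/w3.npz',p=p,P=P)
def seg(n,lo,hi,x0,x1,y0,y1):
    ok=((z>lo)&(z<hi)&(P[...,0]>x0)&(P[...,0]<x1)&(P[...,1]>y0)&(P[...,1]<y1)).astype(np.uint8); L=cv2.connectedComponentsWithStats(ok)
    if L[0]>1: i=1+L[2][1:,4].argmax(); q=P[L[1]==i]; print(n,len(q),rect(q),np.round(q[:,2].mean(),4))
seg('low',.0185,.027,.46,.56,.32,.43); seg('high',.0485,.057,.53,.63,.22,.33)
E
```

```text
time: 15.12
tool_pos: [0.5266, 0.2923, 0.1376]
orientation: [3.14, -0.0, -2.578]
t 15.12 pos [526.6 292.3 137.6] yaw -147.7 | spin 0.0 then shift [-32.5  82.5  -2.4] rows>= 2.1 F [-0.1 -0.7 -1.6] w 24.9 gf 61.8
low 3062 (array([509. , 379.6]), array([70.4, 56.6]), 32.0) 0.0214
high 1859 (array([576. , 272.8]), array([70.8, 44.8]), 31.3) 0.0513
```

View pics/w3.png

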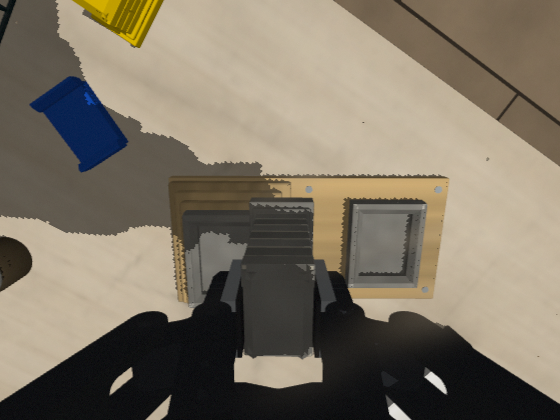

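The low footing is fully visible at (388,245), giving (509.2,379.5). The held pier is at (282,235).

```bash
python3 - <<'E'
from h import *
P=np.load('pics/w3.npz')['P']; T=toolT(); Q=(P-T[:3,3])@T[:3,:3]*1000
for lo,hi in((-38,-33),(-25,-15),(0,10),(15,25),(38,48)):
    m=(abs(Q[...,1])<12)&(Q[...,2]>lo)&(Q[...,2]<hi)&(abs(Q[...,0])<40); q=Q[m][:,0]
    print(lo,hi,m.sum(),np.nanpercentile(q,[2,50,98]).round(1) if m.sum() else '')
m=(Q[...,2]>40)&(Q[...,2]<49)&(abs(Q[...,0])<40)&(abs(Q[...,1])<30); q=Q[m]; print(np.nanpercentile(q[:,1],[1,99]).round(1), np.nanpercentile(q[:,2],[98]))
E
python3 p.py 509.2 379.5 100 212.2
```

```text
-38 -33 47 [-9.6  7.  16.2]
-25 -15 654 [19.3 19.9 20.5]
0 10 423 [19.3 19.7 20.2]
15 25 325 [19.3 19.8 20.2]
38 48 357 [22.  24.8 25.3]
[-15.2  18.1] [47.94693393]
t 15.17 pos [526.8 291.9 137.7] yaw -147.74 | spin 0.01 then shift [-31.8  83.5  37.7] rows>= 2.3 F [ 0.6  0.7 -1.9] w 25.3 gf 61.8
```

```bash

python3 -m pendant '[{"translation":[-10,27,0],"spin":0,"grip":10},{"translation":[-12,28,0],"spin":0,"grip":10},{"translation":[-10.6,27.3,10],"spin":0,"grip":10},{"translation":[0,0,20],"spin":0,"grip":10},{"translation":[0,0,20],"spin":0,"grip":10},{"translation":[0,0,8],"spin":0,"grip":10},{"translation":[0,0,0],"spin":0,"grip":10},{"translation":[0,0,0],"spin":0,"grip":10}]' | head -4
python3 p.py 509.2 379.5 61.5 212.2
python3 - <<'E'
from h import *
p,d,K,T=grab('wrist','pics/w4.png'); P=cloud(d,K,T)
Tt=toolT(); Q=(P-Tt[:3,3])@Tt[:3,:3]*1000
m=(Q[...,2]>40)&(Q[...,2]<48)&(abs(Q[...,0])<40)&(abs(Q[...,1])<30); q=Q[m]; print('foot y',np.nanpercentile(q[:,1],[1,99]).round(1))
ok=((P[...,2]>.0185)&(P[...,2]<.027)&(abs(P[...,0]-.51)<.05)&(abs(P[...,1]-.379)<.05)).astype(np.uint8)
q=Q[ok>0]; print('kerb y',np.nanpercentile(q[:,1],[1,99]).round(1),'x max',np.nanpercentile(q[:,0],99))
q=q[q[:,0]<22]; print(np.histogram(q[:,1],bins=np.arange(-32,33,4)))
E
```

```text
time: 15.83
tool_pos: [0.5105, 0.3788, 0.08]
orientation: [3.14, -0.001, -2.579]
force: [-0.1, 0.4, -0.9]
t 15.83 pos [510.5 378.8  80. ] yaw -147.75 | spin 0.01 then shift [ 0.8  1.3 18.5] rows>= 0.4 F [-0.1  0.4 -0.9] w 25.2 gf 62.0
foot y [-15.7  18.2]
kerb y [-26.3  29.1] x max 36.55262285568561
(array([  0, 256, 400, 136,   0,   0,   0,   0,   0,   0,   0,   0,   0,
       336, 414, 141]), array([-32, -28, -24, -20, -16, -12,  -8,  -4,   0,   4,   8,  12,  16,
        20,  24,  28,  32]))
```

View pics/w4.png

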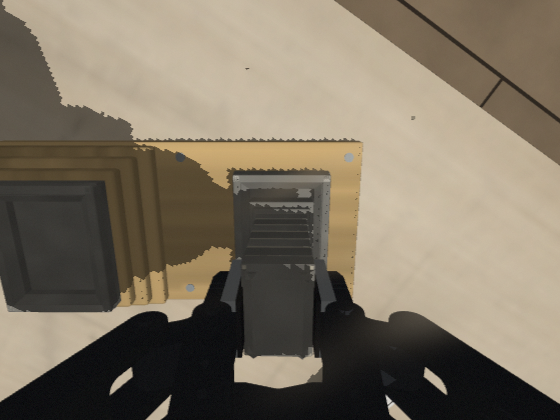

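The view shows the pier foot centred over the pocket (kerb at 233–330, foot inside at 282). Going down.

```bash

python3 -m pendant '[{"translation":[0.5,0,5],"spin":0,"grip":10},{"translation":[0,0,5],"spin":0,"grip":10},{"translation":[0,0,4],"spin":0,"grip":10},{"translation":[0,0,3],"spin":0,"grip":10},{"translation":[0,0,1],"spin":0,"grip":10},{"translation":[0,0,0.5],"spin":0,"grip":10},{"translation":[0,0,0],"spin":0,"grip":10}]' 
python3 p.py 509.2 379.5 61.5 212.2
```

```text
time: 16.47
tool_pos: [0.5097, 0.3796, 0.0616]
orientation: [3.14, 0.0, -2.577]
force: [-0.4, -0.4, 0.8]
gripper_width: 0.0249
gripper_force: 61.7
t 16.47 pos [509.7 379.6  61.6] yaw -147.66 | spin 0.02 then shift [0.5 0.2 0.1] rows>= 0.0 F [-0.4 -0.4  0.8] w 24.9 gf 61.7
```

```bash

python3 -m pendant '[{"translation":[0,0,0],"spin":0,"grip":80},{"translation":[0,0,0],"spin":0,"grip":80},{"translation":[0,0,0],"spin":0,"grip":80},{"translation":[0,0,0],"spin":0,"grip":80},{"translation":[0,0,-20],"spin":0,"grip":100},{"translation":[0,0,-30],"spin":0,"grip":100},{"translation":[0,0,-40],"spin":0,"grip":100},{"translation":[0,0,-10],"spin":0,"grip":100}]' | head -4
python3 -m pendant '[{"translation":[0,0,0],"spin":1,"grip":100},{"translation":[0,0,0],"spin":1,"grip":100},{"translation":[0,0,0],"spin":1,"grip":100},{"translation":[0,0,0],"spin":1,"grip":100},{"translation":[0,0,0],"spin":1,"grip":100},{"translation":[0,0,0],"spin":1,"grip":100},{"translation":[0,0,0],"spin":1,"grip":100},{"translation":[0,0,0],"spin":1,"grip":100}]' >/dev/null
python3 -m pendant '[{"translation":[0,0,0],"spin":1,"grip":100},{"translation":[0,0,0],"spin":0.37,"grip":100},{"translation":[0,0,0],"spin":0,"grip":100}]' >/dev/null
python3 - <<'E'
from h import *
p,d,K,T=grab('top'); P=cloud(d,K,T); z=P[...,2]
ok=(z>.086)&(z<.1)&(abs(P[...,0]-.51)<.05)&(abs(P[...,1]-.379)<.05); 
if ok.sum(): print('tall',ok.sum(),rect(P[ok]),np.median(z[ok]))
E
python3 p.py 438.5 -66.5 130 156
```

```text
time: 17.13
tool_pos: [0.5115, 0.3807, 0.1676]
orientation: [3.139, 0.008, -2.577]
force: [-0.2, -0.2, 0.9]
tall 124 (array([510.2, 379.5]), array([36.4, 26. ]), 32.4) 0.09159273397419249
t 18.1 pos [510.  379.6 161.5] yaw 156.18 | spin 0.03 then shift [-116.2 -436.6   31.5] rows>= 10.9 F [ 0.1 -0.3  0.1] w 85.6 gf 0.0
```

```bash

python3 -m pendant '[{"translation":[-5,-18,0],"spin":0,"grip":100},{"translation":[-9.7,-36,0],"spin":0,"grip":100},{"translation":[-9.7,-36,0],"spin":0,"grip":100},{"translation":[-9.7,-36,0],"spin":0,"grip":100},{"translation":[-9.7,-36,0],"spin":0,"grip":100},{"translation":[-9.7,-36,0],"spin":0,"grip":100},{"translation":[-9.7,-36,0],"spin":0,"grip":100},{"translation":[-9.7,-36,0],"spin":0,"grip":100}]' >/dev/null
python3 -m pendant '[{"translation":[-9.7,-36,0],"spin":0,"grip":100},{"translation":[-9.7,-36,0],"spin":0,"grip":100},{"translation":[-9.7,-36,0],"spin":0,"grip":100},{"translation":[-9.7,-36,10],"spin":0,"grip":100},{"translation":[-5,-20,20],"spin":0,"grip":100},{"translation":[0,0,0],"spin":0,"grip":100},{"translation":[0,0,0],"spin":0,"grip":100},{"translation":[0,0,0],"spin":0,"grip":100}]' | head -3
cat > seg.py <<'E'
from h import *
def seg(P,n,lo,hi,cx,cy,r=60,tool=False):
    z=P[...,2]*1e3; X=P[...,0]*1e3; Y=P[...,1]*1e3
    ok=((z>lo)&(z<hi)&(abs(X-cx)<r)&(abs(Y-cy)<r)).astype(np.uint8); L=cv2.connectedComponentsWithStats(ok)
    if L[0]>1: i=1+L[2][1:,4].argmax(); q=P[L[1]==i]; print(n,len(q),rect(q),np.round(q[:,2].mean()*1e3,1))
    else: print(n,'none')
E
python3 - <<'E'
from seg import *
p,d,K,T=grab('wrist'); P=cloud(d,K,T)
seg(P,'short',46,56,438,-66); 
E
python3 p.py 438.5 -66.5 20 156
```

```text
time: 19.43
tool_pos: [0.4411, -0.0643, 0.1312]
orientation: [3.14, -0.001, 2.725]
short 2042 (array([437.5, -66.8]), array([38.1, 25.8]), -21.0) 49.1
t 19.48 pos [441.5 -63.9 131.4] yaw 156.2 | spin 0.03 then shift [  1.7  -3.5 111.4] rows>= 2.7 F [-0.3 -0.3  0.7] w 85.3 gf 0.0
```

```bash

python3 -m pendant '[{"translation":[0,0,0],"spin":-0.45,"grip":100},{"translation":[2.5,-3.9,30],"spin":0,"grip":100},{"translation":[0,0,35],"spin":0,"grip":100},{"translation":[0,0,30],"spin":0,"grip":100},{"translation":[0,0,16],"spin":0,"grip":100},{"translation":[0,0,0],"spin":0,"grip":100},{"translation":[0,0,0],"spin":0,"grip":50},{"translation":[0,0,0],"spin":0,"grip":10}]' | head -3
python3 -m pendant '[{"translation":[0,0,0],"spin":0,"grip":10},{"translation":[0,0,0],"spin":0,"grip":10},{"translation":[0,0,0],"spin":0,"grip":10},{"translation":[0,0,0],"spin":0,"grip":10},{"translation":[0,0,0],"spin":0,"grip":10},{"translation":[0,0,0],"spin":0,"grip":10},{"translation":[0,0,0],"spin":0,"grip":10}]' 60
python3 p.py 437.8 -66.7 20 159
```

```text
time: 20.15
tool_pos: [0.4385, -0.0666, 0.0213]
orientation: [3.14, 0.001, 2.774]
time: 20.73
tool_pos: [0.4381, -0.0672, 0.021]
orientation: [3.139, 0.001, 2.772]
force: [-0.6, 1.0, 6.4]
gripper_width: 0.0252
gripper_force: 59.9
t 20.73 pos [438.1 -67.2  21. ] yaw 158.81 | spin -0.03 then shift [0.5 0.3 1. ] rows>= 0.0 F [-0.6  1.   6.4] w 25.2 gf 59.9
```

```bash

python3 -m pendant '[{"translation":[0,0,-20],"spin":0,"grip":10},{"translation":[0,0,-35],"spin":0,"grip":10},{"translation":[0,0,-35],"spin":0,"grip":10},{"translation":[0,0,-25],"spin":0,"grip":10},{"translation":[0,0,0],"spin":-1,"grip":10},{"translation":[0,0,0],"spin":-1,"grip":10},{"translation":[0,0,0],"spin":-1,"grip":10},{"translation":[0,0,0],"spin":-1,"grip":10}]'>/dev/null
python3 -m pendant '[{"translation":[0,0,0],"spin":-1,"grip":10},{"translation":[0,0,0],"spin":-1,"grip":10},{"translation":[0,0,0],"spin":-1,"grip":10},{"translation":[0,0,0],"spin":-1,"grip":10},{"translation":[0,0,0],"spin":-0.88,"grip":10},{"translation":[0,0,0],"spin":0,"grip":10},{"translation":[0,0,0],"spin":0,"grip":10}]'
python3 p.py 573.5 277.7 100 212.2
```

```text
time: 21.98
tool_pos: [0.437, -0.0673, 0.1348]
orientation: [3.14, 0.0, -2.584]
force: [-0.3, -0.2, -1.6]
gripper_width: 0.0247
gripper_force: 59.2
t 21.98 pos [437.  -67.3 134.8] yaw -148.06 | spin -0.04 then shift [-299.3  219.2   34.8] rows>= 8.9 F [-0.3 -0.2 -1.6] w 24.7 gf 59.2
```

```bash

python3 -m pendant '[{"translation":[-14,10,0],"spin":0,"grip":10},{"translation":[-28,20.5,0],"spin":0,"grip":10},{"translation":[-28,20.5,0],"spin":0,"grip":10},{"translation":[-28,20.5,0],"spin":0,"grip":10},{"translation":[-28,20.5,0],"spin":0,"grip":10},{"translation":[-28,20.5,0],"spin":0,"grip":10},{"translation":[-28,20.5,0],"spin":0,"grip":10},{"translation":[-28,20.5,0],"spin":0,"grip":10}]'>/dev/null
python3 -m pendant '[{"translation":[-28,20.5,0],"spin":0,"grip":10},{"translation":[-28,20.5,0],"spin":0,"grip":10},{"translation":[-28,20.5,0],"spin":0,"grip":10},{"translation":[-5.3,4.2,0],"spin":0,"grip":10},{"translation":[0,0,25],"spin":0,"grip":10},{"translation":[0,0,20],"spin":0,"grip":10},{"translation":[0,0,0],"spin":0,"grip":10},{"translation":[0,0,0],"spin":0,"grip":10}]'|head -3
python3 p.py 573.5 277.7 64 212.2
cat > chk.py <<'E'
from seg import *
import sys
# args: file, kerb lo,hi mm, cx,cy ; foot bottom tool z
fn=sys.argv[1]; lo,hi,cx,cy,fb=map(float,sys.argv[2:7])
Tt=toolT(); p,d,K,T=grab('wrist',fn); P=cloud(d,K,T); Q=(P-Tt[:3,3])@Tt[:3,:3]*1000; z=P[...,2]*1e3
m=(Q[...,2]>fb-9)&(Q[...,2]<fb-1)&(abs(Q[...,0])<40)&(abs(Q[...,1])<24)&(Q[...,0]>10); q=Q[m]; print('held y',np.nanpercentile(q[:,1],[1,99]).round(1),'x front',np.nanpercentile(q[:,0],[50,98]).round(1))
k=(z>lo)&(z<hi)&(np.hypot(P[...,0]*1e3-cx,P[...,1]*1e3-cy)<48); q=Q[k]; print('target y',np.nanpercentile(q[:,1],[1,99]).round(1),'x front',np.nanpercentile(q[:,0],99).round(1))
E
python3 chk.py pics/w5.png 48.5 57 573.5 277.7 21
```

```text
time: 23.32
tool_pos: [0.5731, 0.2768, 0.0891]
orientation: [3.139, -0.003, -2.583]
t 23.32 pos [573.1 276.8  89.1] yaw -147.99 | spin -0.03 then shift [-0.8  0.6 25.1] rows>= 0.6 F [ 0.5 -0.2 -0.7] w 24.7 gf 59.2
held y [-17.1  16.4] x front [24.4 24.8]
target y [-26.5  28.8] x front 34.3
```

```bash

python3 -m pendant '[{"translation":[-1,1.2,8],"spin":0,"grip":10},{"translation":[0,0,5],"spin":0,"grip":10},{"translation":[0,0,4],"spin":0,"grip":10},{"translation":[0,0,3],"spin":0,"grip":10},{"translation":[0,0,3],"spin":0,"grip":10},{"translation":[0,0,1.5],"spin":0,"grip":10},{"translation":[0,0,0],"spin":0,"grip":10}]' 
python3 p.py 573.5 277.7 64 212.2
```

```text
time: 23.95
tool_pos: [0.5741, 0.279, 0.0652]
orientation: [3.14, -0.0, -2.581]
force: [-0.6, -0.1, -0.9]
gripper_width: 0.0248
gripper_force: 59.2
t 23.95 pos [574.1 279.   65.2] yaw -147.9 | spin -0.02 then shift [ 1.2 -0.8  1.2] rows>= 0.0 F [-0.6 -0.1 -0.9] w 24.8 gf 59.2
```

```bash

python3 -m pendant '[{"translation":[0,0,1],"spin":0,"grip":10},{"translation":[0,0,0.5],"spin":0,"grip":10},{"translation":[0,0,0],"spin":0,"grip":10}]' 
python3 -m pendant '[{"translation":[0,0,0],"spin":0,"grip":80},{"translation":[0,0,0],"spin":0,"grip":80},{"translation":[0,0,0],"spin":0,"grip":80},{"translation":[0,0,0],"spin":0,"grip":80},{"translation":[0,0,-20],"spin":0,"grip":100},{"translation":[0,0,-40],"spin":0,"grip":100},{"translation":[0,0,-30],"spin":0,"grip":100},{"translation":[25,0,-20],"spin":0,"grip":100}]' | head -4
python3 -m pendant '[{"translation":[35,0,0],"spin":0,"grip":100},{"translation":[0,0,0],"spin":0,"grip":100},{"translation":[0,0,0],"spin":0,"grip":100}]'|head -3
python3 - <<'E'
from seg import *
p,d,K,T=grab('wrist','pics/w6.png'); P=cloud(d,K,T)
seg(P,'shortTop',89,99,574,278,40); seg(P,'tallTop',89,99,509,379,40);seg(P,'lowkerb',18,27,509,379,50);seg(P,'highkerb',48,57,574,278,50)
m=(P[...,2]>.089)&(P[...,2]<.1)
for cx,cy in((.574,.278),(.5095,.3795)):
  k=m&(np.hypot(P[...,0]-cx,P[...,1]-cy)<.010); q=P[k]; A=np.c_[q[:,:2]-[cx,cy],np.ones(len(q))]; c=np.linalg.lstsq(A,q[:,2],rcond=None)[0]; print('z, slope',c[2],c[:2])
E
python3 p.py 443.5 -210.1 100 163.5
```

```text
time: 24.2
tool_pos: [0.5744, 0.2792, 0.0642]
orientation: [3.14, 0.0, -2.581]
force: [-0.0, 0.1, -0.4]
gripper_width: 0.0253
gripper_force: 59.2
time: 24.87
tool_pos: [0.5562, 0.2674, 0.1768]
orientation: [3.14, 0.005, -2.581]
force: [-0.8, -1.3, 0.5]
time: 25.12
tool_pos: [0.5225, 0.2463, 0.1749]
orientation: [3.14, 0.001, -2.582]
shortTop 1663 (array([573.4, 278.3]), array([37.7, 25.6]), 31.2) 92.2
tallTop 1260 (array([508.2, 379.8]), array([38.7, 26.3]), 32.8) 92.4
lowkerb 2009 (array([509. , 379.3]), array([70. , 56.4]), 32.2) 22.0
highkerb 3000 (array([572.7, 277.9]), array([70.4, 56.1]), 32.3) 51.7
z, slope 0.09300749494821595 [-0.00737091  0.00470357]
z, slope 0.09304540962772136 [-0.01837925  0.00975858]
t 25.17 pos [523.5 246.9 174.6] yaw -147.91 | spin 8.1 then shift [ -53.1 -460.9   74.6] rows>= 11.3 F [-0.1  0.1 -0.3] w 85.7 gf 0.0
```

View pics/w6.png

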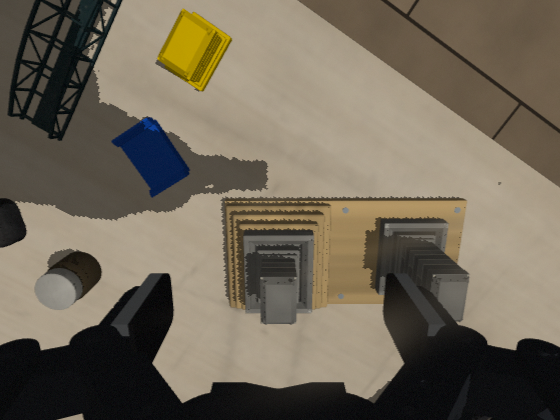

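Both pier tops sit at z=93.0 mm as expected (px (281,305) and (452,295)), so both are seated. Next is the cap at (443,-210).

```bash

python3 -m pendant '[{"translation":[0,0,0],"spin":1,"grip":100},{"translation":[0,0,0],"spin":1,"grip":100},{"translation":[0,0,0],"spin":1,"grip":100},{"translation":[0,0,0],"spin":1,"grip":100},{"translation":[0,0,0],"spin":1,"grip":100},{"translation":[0,0,0],"spin":1,"grip":100},{"translation":[0,0,0],"spin":1,"grip":100},{"translation":[0,0,0],"spin":1,"grip":100}]' >/dev/null
python3 -m pendant '[{"translation":[-4,-20,0],"spin":0.1,"grip":100},{"translation":[-4,-36,0],"spin":0,"grip":100},{"translation":[-4,-36,0],"spin":0,"grip":100},{"translation":[-4,-36,0],"spin":0,"grip":100},{"translation":[-4,-36,0],"spin":0,"grip":100},{"translation":[-4,-36,0],"spin":0,"grip":100},{"translation":[-4,-36,0],"spin":0,"grip":100},{"translation":[-4,-36,0],"spin":0,"grip":100}]' >/dev/null
python3 -m pendant '[{"translation":[-4,-36,0],"spin":0,"grip":100},{"translation":[-4,-36,0],"spin":0,"grip":100},{"translation":[-4,-36,10],"spin":0,"grip":100},{"translation":[-4,-36,25],"spin":0,"grip":100},{"translation":[-4,-36,25],"spin":0,"grip":60},{"translation":[-1,-9,15],"spin":0,"grip":60},{"translation":[0,0,0],"spin":0,"grip":60},{"translation":[0,0,0],"spin":0,"grip":60}]' | head -3
python3 - <<'E'
from seg import *
p,d,K,T=grab('wrist'); P=cloud(d,K,T)
seg(P,'cap all',8,26,443,-210,45); seg(P,'plate',9,15,443,-210,45)
E
python3 p.py 443.5 -210.1 20 163.5
```

```text
time: 27.17
tool_pos: [0.4443, -0.2064, 0.1003]
orientation: [3.14, -0.004, 2.852]
cap all 4565 (array([ 442.1, -210.3]), array([56.6, 36.1]), -16.6) 13.7
plate 3226 (array([ 442.5, -210.4]), array([43.5, 36. ]), -16.9) 11.9
t 27.22 pos [ 445.  -206.   101.3] yaw 163.49 | spin -0.0 then shift [ 0.3 -4.3 81.3] rows>= 2.0 F [ 0.4 -0.5  0.2] w 51.1 gf 0.0
```

```bash

python3 -m pendant '[{"translation":[1.2,-4.7,30],"spin":0,"grip":60},{"translation":[0,0,30],"spin":0,"grip":60},{"translation":[0,0,20],"spin":0,"grip":60},{"translation":[0,0,6],"spin":0,"grip":60},{"translation":[0,0,5],"spin":0,"grip":60},{"translation":[0,0,0],"spin":0,"grip":60}]'
python3 -m pendant '[{"translation":[0,0,3],"spin":0,"grip":60},{"translation":[0,0,2],"spin":0,"grip":60},{"translation":[0,0,0],"spin":0,"grip":60}]'
python3 p.py 442.3 -210.3 2 163.4
python3 - <<'E'
from h import *
p,d,K,T=grab('wrist','pics/w7.png'); Tt=toolT(); P=cloud(d,K,T); Q=(P-Tt[:3,3])@Tt[:3,:3]*1000
m=(abs(Q[...,0])<11)&(abs(Q[...,1])>20)&(abs(Q[...,1])<45)&(Q[...,2]>-40)&(P[...,2]>.0035); q=Q[m]
print('tip tool z max (seen)',np.nanpercentile(q[:,2],[90,99,100]).round(1))
E
```

```text
time: 27.72
tool_pos: [0.4427, -0.2096, 0.0108]
orientation: [3.14, -0.0, 2.855]
force: [-0.1, 0.2, -0.3]
gripper_width: 0.0514
gripper_force: 0.0
time: 27.97
tool_pos: [0.4424, -0.2103, 0.0058]
orientation: [3.14, 0.0, 2.854]
force: [-0.1, -1.0, 0.1]
gripper_width: 0.051
gripper_force: 0.0
t 27.97 pos [ 442.4 -210.3    5.8] yaw 163.51 | spin 0.02 then shift [ 0.1 -0.1  3.8] rows>= 0.1 F [-0.1 -1.   0.1] w 51.0 gf 0.0
tip tool z max (seen) [-10.8  -4.4  -2.8]
```

View pics/w7.png

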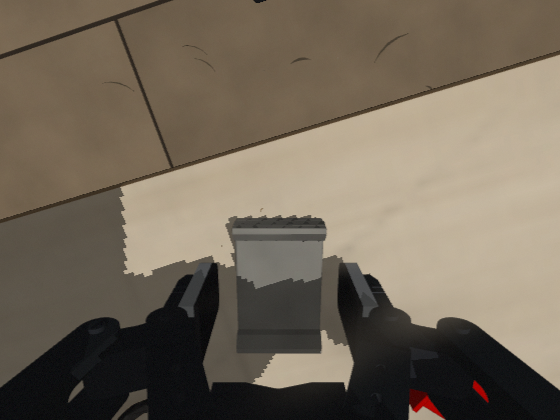

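The cap is centred between the fingers (px (280,290)). I'll narrow them and feel down.

```bash

python3 -m pendant '[{"translation":[0,0,1],"spin":0,"grip":48},{"translation":[0,0,1],"spin":0,"grip":48},{"translation":[0,0,1],"spin":0,"grip":48},{"translation":[0,0,0],"spin":0,"grip":48}]'
python3 -m pendant '[{"translation":[0,0,1],"spin":0,"grip":48},{"translation":[0,0,0.5],"spin":0,"grip":48},{"translation":[0,0,0],"spin":0,"grip":48}]'
```

```text
time: 28.35
tool_pos: [0.4416, -0.2101, 0.0019]
orientation: [3.14, -0.002, 2.853]
force: [0.0, -0.4, -0.7]
gripper_width: 0.0408
gripper_force: 0.0
time: 28.6
tool_pos: [0.4416, -0.2101, 0.0004]
orientation: [3.14, -0.002, 2.854]
force: [1.0, -0.4, 0.4]
gripper_width: 0.0408
gripper_force: 0.0
```

```bash

python3 -m pendant '[{"translation":[0,0,0],"spin":0,"grip":30},{"translation":[0,0,0],"spin":0,"grip":30},{"translation":[0,0,0],"spin":0,"grip":30},{"translation":[0,0,0],"spin":0,"grip":30}]' 60
python3 -m pendant '[{"translation":[0,0,-10],"spin":0,"grip":30},{"translation":[0,0,-30],"spin":0,"grip":30},{"translation":[0,0,-40],"spin":0,"grip":30},{"translation":[0,0,-40],"spin":0,"grip":30},{"translation":[0,0,-20],"spin":0,"grip":30},{"translation":[0,0,0],"spin":-1,"grip":30},{"translation":[0,0,0],"spin":-1,"grip":30},{"translation":[0,0,0],"spin":-1,"grip":30}]'
python3 -m pendant '[{"translation":[0,0,0],"spin":-1,"grip":30},{"translation":[0,0,0],"spin":-1,"grip":30},{"translation":[0,0,0],"spin":-1,"grip":30},{"translation":[0,0,0],"spin":-1,"grip":30},{"translation":[0,0,0],"spin":-1,"grip":30},{"translation":[0,0,0],"spin":-0.15,"grip":30},{"translation":[0,0,0],"spin":0,"grip":30},{"translation":[0,0,0],"spin":0,"grip":30}]'|head -3
python3 p.py 574 278.3 120 212.2
```

```text
time: 28.93
tool_pos: [0.4419, -0.2102, 0.0009]
orientation: [3.14, -0.001, 2.854]
force: [-0.5, 0.2, 3.7]
gripper_width: 0.0346
gripper_force: 60.1
time: 29.6
tool_pos: [0.4421, -0.2104, 0.1418]
orientation: [3.141, 0.0, -3.11]
force: [0.0, -0.0, 0.0]
gripper_width: 0.0345
gripper_force: 59.9
time: 30.27
tool_pos: [0.4418, -0.2103, 0.1408]
orientation: [3.14, 0.0, -2.579]
t 30.27 pos [ 441.8 -210.3  140.8] yaw -147.74 | spin 0.01 then shift [-372.2  343.    20.8] rows>= 12.1 F [-0.6  0.1 -0.9] w 34.3 gf 59.9
```

```bash

python3 -m pendant '[{"translation":[-13,12,0],"spin":0,"grip":30},{"translation":[-27,25,0],"spin":0,"grip":30},{"translation":[-27,25,0],"spin":0,"grip":30},{"translation":[-27,25,0],"spin":0,"grip":30},{"translation":[-27,25,0],"spin":0,"grip":30},{"translation":[-27,25,0],"spin":0,"grip":30},{"translation":[-27,25,0],"spin":0,"grip":30},{"translation":[-27,25,0],"spin":0,"grip":30}]'>/dev/null
python3 -m pendant '[{"translation":[-27,25,0],"spin":0,"grip":30},{"translation":[-27,25,0],"spin":0,"grip":30},{"translation":[-27,25,0],"spin":0,"grip":30},{"translation":[-27,25,0],"spin":0,"grip":30},{"translation":[-27,25,0],"spin":0,"grip":30},{"translation":[-27,25,0],"spin":0,"grip":30},{"translation":[-8.2,6,0],"spin":0,"grip":30},{"translation":[0,0,0],"spin":0,"grip":30}]' >/dev/null
python3 -m pendant '[{"translation":[0,0,15],"spin":0,"grip":30},{"translation":[0,0,10],"spin":0,"grip":30},{"translation":[0,0,0],"spin":0,"grip":30},{"translation":[0,0,0],"spin":0,"grip":30}]' |head -3
python3 p.py 574 278.3 87.7 212.2
cat > chk2.py <<'E'
from seg import *
import sys
fn=sys.argv[1]; zt=float(sys.argv[2])  # z band of pier shaft (mm)
Tt=toolT(); p,d,K,T=grab('wrist',fn); P=cloud(d,K,T); Q=(P-Tt[:3,3])@Tt[:3,:3]*1000; z=P[...,2]*1e3
m=(Q[...,2]>-14)&(Q[...,2]<-2)&(Q[...,0]>15)&(Q[...,0]<40)&(abs(Q[...,1])<26); q=Q[m]; print('cap front x',np.nanpercentile(q[:,0],[50,95]).round(1),'y',np.nanpercentile(q[:,1],[1,99]).round(1),'zmax',np.nanpercentile(q[:,2],99).round(1))
m=(z>zt-18)&(z<zt)&(Q[...,0]>5)&(Q[...,0]<40)&(abs(Q[...,1])<26); q=Q[m]; print('shaft front x',np.nanpercentile(q[:,0],[10,50,95]).round(1),'y',np.nanpercentile(q[:,1],[1,99]).round(1),len(q))
E
python3 chk2.py pics/w8.png 82
```

```text
time: 31.93
tool_pos: [0.5716, 0.2774, 0.1157]
orientation: [3.14, -0.002, -2.578]
t 31.93 pos [571.6 277.4 115.7] yaw -147.7 | spin 0.02 then shift [-2.5 -0.5 28. ] rows>= 0.7 F [-0.3  0.6 -0.7] w 34.4 gf 59.9
cap front x [18.8 28. ] y [-17.8  17.1] zmax -6.7
shaft front x [15.5 15.8 16.1] y [-12.8  12.3] 435
```

View pics/w8.png

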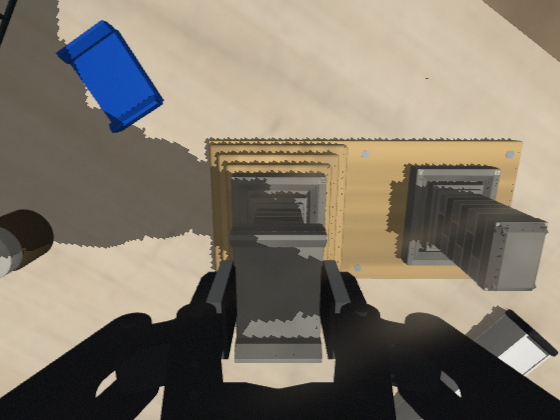

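Cap held over the short pier (cap px (280,290)); the pier shaft measures 3.1 mm farther in −x. I'll correct that and lower.

```bash

python3 -m pendant '[{"translation":[-2.9,-0.1,6],"spin":0,"grip":30},{"translation":[0,0,8],"spin":0,"grip":30},{"translation":[0,0,3],"spin":0,"grip":30},{"translation":[0,0,0],"spin":0,"grip":30},{"translation":[0,0,3],"spin":0,"grip":30},{"translation":[0,0,2],"spin":0,"grip":30},{"translation":[0,0,0],"spin":0,"grip":30}]' 
python3 -m pendant '[{"translation":[0,0,2],"spin":0,"grip":30},{"translation":[0,0,2],"spin":0,"grip":30},{"translation":[0,0,1.5],"spin":0,"grip":30},{"translation":[0,0,0],"spin":0,"grip":30}]' 
python3 p.py 574 278.3 87.7 212.2
```

```text
time: 32.57
tool_pos: [0.5746, 0.2802, 0.0939]
orientation: [3.14, -0.0, -2.576]
force: [0.2, -0.7, 0.1]
gripper_width: 0.0343
gripper_force: 59.9
time: 32.9
tool_pos: [0.5746, 0.2802, 0.0884]
orientation: [3.14, -0.0, -2.576]
force: [0.4, 0.1, -0.8]
gripper_width: 0.034
gripper_force: 59.9
t 32.9 pos [574.6 280.2  88.4] yaw -147.6 | spin 0.03 then shift [ 1.5 -1.3  0.7] rows>= 0.1 F [ 0.4  0.1 -0.8] w 34.0 gf 59.9
```

```bash

python3 -m pendant '[{"translation":[0,0,0.7],"spin":0,"grip":30},{"translation":[0,0,0.5],"spin":0,"grip":30},{"translation":[0,0,0],"spin":0,"grip":30}]' 
python3 -m pendant '[{"translation":[0,0,0],"spin":0,"grip":60},{"translation":[0,0,0],"spin":0,"grip":60},{"translation":[0,0,0],"spin":0,"grip":60},{"translation":[0,0,-15],"spin":0,"grip":60},{"translation":[0,0,-30],"spin":0,"grip":60},{"translation":[20,0,-30],"spin":0,"grip":60},{"translation":[25,0,0],"spin":0,"grip":60},{"translation":[0,0,0],"spin":0,"grip":60}]' | head -2
python3 -m pendant '[{"translation":[0,0,0],"spin":0,"grip":60},{"translation":[0,0,0],"spin":0,"grip":60}]' | head -2
cat > capck.py <<'E'
from seg import *
p,d,K,T=grab('wrist'); P=cloud(d,K,T)
for cx,cy in((574,278.3),(509.3,379.6)):
  seg(P,'cap',94,112,cx,cy,45)
  q=P[(np.hypot(P[...,0]-cx/1e3,P[...,1]-cy/1e3)<.014)&(P[...,2]>.085)]
  if len(q)>50: A=np.c_[q[:,:2]-[cx/1e3,cy/1e3],np.ones(len(q))]; c=np.linalg.lstsq(A,q[:,2],rcond=None)[0]; print('plate z, slope',c[2].round(4),c[:2].round(3))
E
python3 capck.py
python3 p.py 614 -226 100 190
```

```text
time: 33.15
tool_pos: [0.5748, 0.2803, 0.088]
orientation: [3.14, 0.0, -2.576]
force: [-1.1, -0.7, 1.8]
gripper_width: 0.0344
gripper_force: 60.2
time: 33.82
tool_pos: [0.5351, 0.2548, 0.1651]
time: 33.98
tool_pos: [0.5371, 0.2562, 0.1624]
cap 4922 (array([575.2, 280. ]), array([57., 36.]), 32.4) 100.8
plate z, slope 0.099 [0.003 0.   ]
cap 4 (array([510.8, 372.1]), array([2.1, 0.6]), 37.7) 94.1
plate z, slope 0.0926 [-0.06   0.094]
t 34.03 pos [537.2 256.2 162. ] yaw -147.6 | spin 3.73 then shift [   8.1 -488.2   62. ] rows>= 11.8 F [0.5 0.2 0.2] w 51.4 gf 0.0
```

```bash

python3 -m pendant '[{"translation":[0,0,0],"spin":1,"grip":60},{"translation":[0,0,0],"spin":1,"grip":60},{"translation":[0,0,0],"spin":1,"grip":60},{"translation":[0,0,0],"spin":1,"grip":60},{"translation":[0,0,0],"spin":0.15,"grip":60},{"translation":[0,0,0],"spin":0,"grip":60},{"translation":[0,0,0],"spin":0,"grip":60}]' >/dev/null
python3 p.py 610 -230.6 110 187.5
```

```text
t 34.62 pos [537.1 256.2 162. ] yaw -172.36 | spin 0.02 then shift [  -8.8 -492.2   52. ] rows>= 11.9 F [ 0.8 -0.   1. ] w 51.4 gf 0.0
```

```bash

python3 -m pendant '[{"translation":[0,-18,0],"spin":0,"grip":60},{"translation":[-0.6,-36,0],"spin":0,"grip":60},{"translation":[-0.6,-36,0],"spin":0,"grip":60},{"translation":[-0.6,-36,0],"spin":0,"grip":60},{"translation":[-0.6,-36,0],"spin":0,"grip":60},{"translation":[-0.6,-36,0],"spin":0,"grip":60},{"translation":[-0.6,-36,0],"spin":0,"grip":60},{"translation":[-0.6,-36,0],"spin":0,"grip":60}]' >/dev/null
python3 -m pendant '[{"translation":[-0.6,-36,0],"spin":0,"grip":60},{"translation":[-0.6,-36,0],"spin":0,"grip":60},{"translation":[-0.6,-36,0],"spin":0,"grip":60},{"translation":[-0.6,-36,10],"spin":0,"grip":60},{"translation":[-0.6,-36,20],"spin":0,"grip":60},{"translation":[-0.6,-36,20],"spin":0,"grip":60},{"translation":[0,-6,2],"spin":0,"grip":60},{"translation":[0,0,0],"spin":0,"grip":60}]' >/dev/null
python3 -m pendant '[{"translation":[0,0,0],"spin":0,"grip":60},{"translation":[0,0,0],"spin":0,"grip":60}]' |head -2
python3 - <<'E'
from seg import *
p,d,K,T=grab('wrist','pics/w9.png'); P=cloud(d,K,T)
seg(P,'cap all',8,26,612,-229,45); seg(P,'plate',9,15,612,-229,45)
E
python3 p.py 610 -230.6 20 187.5
```

```text
time: 36.12
tool_pos: [0.6092, -0.2296, 0.1107]
cap all 4265 (array([ 602.8, -231.3]), array([56.1, 36. ]), 7.4) 13.7
plate 3076 (array([ 603.1, -231.3]), array([43.7, 36. ]), 7.5) 11.9
t 36.17 pos [ 609.3 -229.4  110.9] yaw -172.38 | spin 0.02 then shift [-0.5 -1.3 90.9] rows>= 2.2 F [-0.7 -0.6 -0.1] w 51.3 gf 0.0
```

View pics/w9.png

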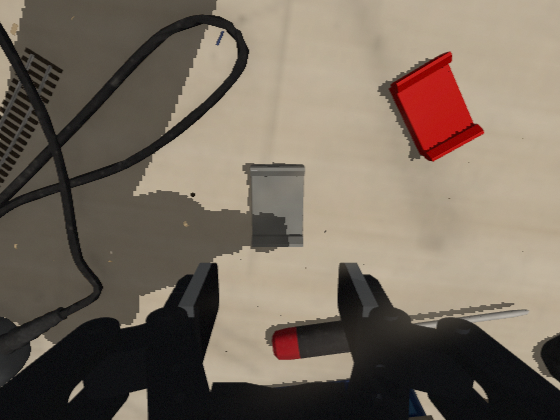

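The view shows the grey cap at (277,205), with the screwdriver handle clear at (330,340). Descending.

```bash

python3 -m pendant '[{"translation":[6.5,-1.1,30],"spin":0,"grip":60},{"translation":[0,0,30],"spin":0,"grip":60},{"translation":[0,0,25],"spin":0,"grip":60},{"translation":[0,0,10],"spin":0,"grip":60},{"translation":[0,0,5],"spin":0,"grip":60},{"translation":[0,0,0],"spin":0,"grip":60},{"translation":[0,0,0],"spin":0,"grip":60}]'
python3 p.py 603 -231.3 0.7 187.5
```

```text
time: 36.75
tool_pos: [0.6035, -0.2322, 0.0115]
orientation: [3.141, 0.001, -3.01]
force: [0.2, 0.8, 0.2]
gripper_width: 0.0514
gripper_force: 0.0
t 36.75 pos [ 603.5 -232.2   11.5] yaw -172.45 | spin 0.01 then shift [ 0.4  1.  10.8] rows>= 0.3 F [0.2 0.8 0.2] w 51.4 gf 0.0
```

```bash

python3 -m pendant '[{"translation":[0.4,0.7,3],"spin":0,"grip":60},{"translation":[0,0,3],"spin":0,"grip":50},{"translation":[0,0,2],"spin":0,"grip":48},{"translation":[0,0,1.2],"spin":0,"grip":48},{"translation":[0,0,1],"spin":0,"grip":48},{"translation":[0,0,0.5],"spin":0,"grip":48},{"translation":[0,0,0],"spin":0,"grip":48}]'
python3 -m pendant '[{"translation":[0,0,0],"spin":0,"grip":30},{"translation":[0,0,0],"spin":0,"grip":30},{"translation":[0,0,0],"spin":0,"grip":30},{"translation":[0,0,0],"spin":0,"grip":30}]' 60
python3 -m pendant '[{"translation":[0,0,-10],"spin":0,"grip":30},{"translation":[0,0,-30],"spin":0,"grip":30},{"translation":[0,0,-40],"spin":0,"grip":30},{"translation":[0,0,-40],"spin":0,"grip":30},{"translation":[0,0,-20],"spin":0,"grip":30},{"translation":[0,0,0],"spin":-1,"grip":30},{"translation":[0,0,0],"spin":-1,"grip":30},{"translation":[0,0,0],"spin":-1,"grip":30}]'
python3 -m pendant '[{"translation":[0,0,0],"spin":-1,"grip":30},{"translation":[0,0,0],"spin":-0.12,"grip":30},{"translation":[0,0,0],"spin":0,"grip":30},{"translation":[0,0,0],"spin":0,"grip":30}]'|head -3
python3 p.py 509.7 379.6 120 212.2
```

```text
time: 37.33
tool_pos: [0.6018, -0.2318, -0.0011]
orientation: [3.14, -0.001, -3.011]
force: [0.0, 0.0, 0.1]
gripper_width: 0.0409
gripper_force: 0.0
time: 37.67
tool_pos: [0.6021, -0.2319, -0.0006]
orientation: [3.14, -0.0, -3.011]
force: [0.3, -0.4, 2.8]
gripper_width: 0.0342
gripper_force: 62.7
time: 38.33
tool_pos: [0.6022, -0.232, 0.1404]
orientation: [3.141, 0.001, -2.691]
force: [-0.0, -0.8, -0.2]
gripper_width: 0.0345
gripper_force: 60.8
time: 38.67
tool_pos: [0.6019, -0.2319, 0.1392]
orientation: [3.14, 0.0, -2.582]
t 38.67 pos [ 601.9 -231.9  139.2] yaw -147.92 | spin -0.02 then shift [-247.8  566.6   19.2] rows>= 14.8 F [ 0.  -0.5 -0.6] w 34.8 gf 60.8
```

```bash

python3 -m pendant '[{"translation":[-6.4,14,0],"spin":0,"grip":30},{"translation":[-14.2,32.5,0],"spin":0,"grip":30},{"translation":[-14.2,32.5,0],"spin":0,"grip":30},{"translation":[-14.2,32.5,0],"spin":0,"grip":30},{"translation":[-14.2,32.5,0],"spin":0,"grip":30},{"translation":[-14.2,32.5,0],"spin":0,"grip":30},{"translation":[-14.2,32.5,0],"spin":0,"grip":30},{"translation":[-14.2,32.5,0],"spin":0,"grip":30}]'>/dev/null
python3 -m pendant '[{"translation":[-14.2,32.5,0],"spin":0,"grip":30},{"translation":[-14.2,32.5,0],"spin":0,"grip":30},{"translation":[-14.2,32.5,0],"spin":0,"grip":30},{"translation":[-14.2,32.5,0],"spin":0,"grip":30},{"translation":[-14.2,32.5,0],"spin":0,"grip":30},{"translation":[-14.2,32.5,0],"spin":0,"grip":30},{"translation":[-14.2,32.5,0],"spin":0,"grip":30},{"translation":[-14.2,32.5,0],"spin":0,"grip":30}]' >/dev/null
python3 -m pendant '[{"translation":[-14.2,32.5,0],"spin":0,"grip":30},{"translation":[-14.2,32.5,0],"spin":0,"grip":30},{"translation":[0,0,5],"spin":0,"grip":30},{"translation":[0,0,10],"spin":0,"grip":30},{"translation":[0,0,8],"spin":0,"grip":30},{"translation":[0,0,0],"spin":0,"grip":30},{"translation":[0,0,0],"spin":0,"grip":30}]' |head -3
python3 p.py 509.7 379.6 86.4 212.2
python3 chk2.py pics/w10.png 80
```

```text
time: 40.58
tool_pos: [0.5092, 0.3778, 0.1162]
orientation: [3.14, -0.002, -2.581]
t 40.58 pos [509.2 377.8 116.2] yaw -147.89 | spin -0.02 then shift [-1.4  1.3 29.8] rows>= 0.7 F [0.9 0.3 0.3] w 34.2 gf 60.8
cap front x [18.  27.1] y [-17.9  17.1] zmax -7.7
shaft front x [17.9 18.2 18.5] y [-10.2  14.9] 420
```

```bash

python3 -m pendant '[{"translation":[0,2.6,6],"spin":0,"grip":30},{"translation":[0,0,8],"spin":0,"grip":30},{"translation":[0,0,4],"spin":0,"grip":30},{"translation":[0,0,0],"spin":0,"grip":30},{"translation":[0,0,3],"spin":0,"grip":30},{"translation":[0,0,2],"spin":0,"grip":30},{"translation":[0,0,0],"spin":0,"grip":30}]' 
python3 -m pendant '[{"translation":[0,0,2],"spin":0,"grip":30},{"translation":[0,0,2],"spin":0,"grip":30},{"translation":[0,0,1],"spin":0,"grip":30},{"translation":[0,0,0],"spin":0,"grip":30}]' 
python3 p.py 509.7 379.6 86.4 212.2
```

```text
time: 41.22
tool_pos: [0.5081, 0.3816, 0.0937]
orientation: [3.14, -0.0, -2.579]
force: [-0.4, -0.7, -0.6]
gripper_width: 0.0342
gripper_force: 60.8
time: 41.55
tool_pos: [0.508, 0.3816, 0.0889]
orientation: [3.14, -0.0, -2.579]
force: [0.4, -0.6, -1.1]
gripper_width: 0.0344
gripper_force: 60.8
t 41.55 pos [508.  381.6  88.9] yaw -147.78 | spin 0.0 then shift [-0.3 -2.6  2.5] rows>= 0.1 F [ 0.4 -0.6 -1.1] w 34.4 gf 60.8
```

```bash

python3 -m pendant '[{"translation":[0,0,1],"spin":0,"grip":30},{"translation":[0,0,1],"spin":0,"grip":30},{"translation":[0,0,0.5],"spin":0,"grip":30},{"translation":[0,0,0.3],"spin":0,"grip":30},{"translation":[0,0,0],"spin":0,"grip":30}]' 
python3 -m pendant '[{"translation":[0,0,0],"spin":0,"grip":60},{"translation":[0,0,0],"spin":0,"grip":60},{"translation":[0,0,0],"spin":0,"grip":60},{"translation":[0,0,-15],"spin":0,"grip":60},{"translation":[0,0,-30],"spin":0,"grip":60},{"translation":[20,0,-30],"spin":0,"grip":60},{"translation":[25,-30,0],"spin":0,"grip":60},{"translation":[0,-30,0],"spin":0,"grip":60}]' | head -2
python3 -m pendant '[{"translation":[0,0,-20],"spin":0,"grip":60},{"translation":[0,0,0],"spin":0,"grip":60},{"translation":[0,0,0],"spin":0,"grip":60}]' | head -2
python3 capck.py
python3 p.py 500.5 44 120 180.5
```

```text
time: 41.97
tool_pos: [0.5082, 0.3817, 0.0864]
orientation: [3.14, 0.0, -2.579]
force: [0.1, 0.1, -0.9]
gripper_width: 0.0343
gripper_force: 60.9
time: 42.63
tool_pos: [0.5, 0.3063, 0.1638]
time: 42.88
tool_pos: [0.503, 0.3071, 0.1822]
cap 1621 (array([567.9, 275.4]), array([40.3, 36.5]), 32.2) 101.0
plate z, slope 0.0989 [-0.002 -0.018]
cap 1696 (array([501.9, 377. ]), array([39.5, 36.6]), 31.4) 100.9
plate z, slope 0.0987 [-0.038 -0.002]
t 42.93 pos [502.4 307.2 181.2] yaw -147.77 | spin 5.29 then shift [   4.2 -263.2   61.2] rows>= 6.5 F [0.1 0.6 0.4] w 51.5 gf 0.0
```

```bash

python3 -m pendant '[{"translation":[40,0,0],"spin":0,"grip":60},{"translation":[30,20,0],"spin":0,"grip":60},{"translation":[0,20,0],"spin":0,"grip":60},{"translation":[0,0,0],"spin":0,"grip":60},{"translation":[0,0,0],"spin":0,"grip":60}]' | head -2
sed -i "s#grab('wrist')#grab('wrist','pics/cap.png')#" capck.py; python3 capck.py
python3 p.py 500.5 44 120 180.5
```

```text
time: 43.35
tool_pos: [0.4208, 0.3042, 0.1805]
cap 418 (array([596.9, 287. ]), array([20.4, 12.7]), -57.1) 103.5
cap 2427 (array([504.1, 378.8]), array([46.4, 35.5]), 32.1) 100.1
plate z, slope 0.099 [ 0.002 -0.005]
t 43.4 pos [421.5 303.9 180.7] yaw -147.68 | spin 5.3 then shift [ -76.8 -260.6   60.7] rows>= 6.7 F [0.2 0.3 0.1] w 51.1 gf 0.0
```

View pics/cap.png

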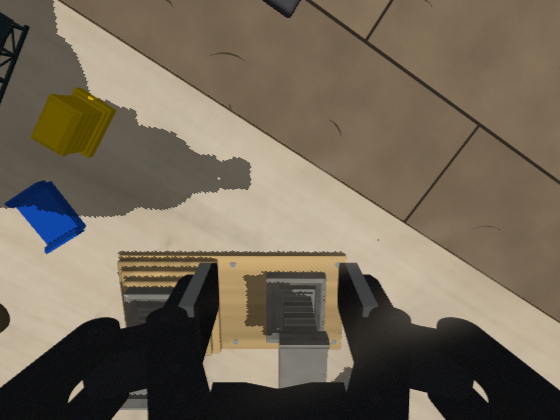

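The tall pier's cap is seated at z=99.0 and level (px (303,365)). Next is the bridge.

```bash

python3 -m pendant '[{"translation":[0,0,-7],"spin":1,"grip":60},{"translation":[0,0,-7],"spin":1,"grip":60},{"translation":[0,0,-7],"spin":1,"grip":60},{"translation":[0,0,-7],"spin":1,"grip":60},{"translation":[0,0,-7],"spin":1,"grip":60},{"translation":[0,0,-5],"spin":0.3,"grip":60}]' >/dev/null
python3 -m pendant '[{"translation":[0,-32,0],"spin":0,"grip":70},{"translation":[-4,-35,0],"spin":0,"grip":70},{"translation":[-4,-35,0],"spin":0,"grip":70},{"translation":[-4,-35,0],"spin":0,"grip":70},{"translation":[-4,-35,0],"spin":0,"grip":70},{"translation":[-4,-35,0],"spin":0,"grip":70},{"translation":[-4,-35,0],"spin":0,"grip":70},{"translation":[-2,-19,0],"spin":0,"grip":70}]' >/dev/null
python3 -m pendant '[{"translation":[0,0,0],"spin":0,"grip":70},{"translation":[0,0,0],"spin":0,"grip":70},{"translation":[0,0,0],"spin":0,"grip":70}]' | head -2
python3 - <<'E'
from seg import *
p,d,K,T=grab('wrist','pics/w11.png'); P=cloud(d,K,T); X,Y,z=[P[...,i]*1e3 for i in range(3)]
ok=(z>5)&(z<45)&(abs(Y-44)<30)&(X>395)&(X<610)
L=cv2.connectedComponentsWithStats(cv2.morphologyEx(ok.astype(np.uint8),cv2.MORPH_CLOSE,np.ones((7,7))))
i=1+L[2][1:,4].argmax(); q=P[(L[1]==i)&ok]; print('all',len(q),rect(q), np.percentile(q[:,2]*1e3,[2,50,98]).round(1))
for lo,hi in((30,40),(5,12)):
    k=q[(q[:,2]*1e3>lo)&(q[:,2]*1e3<hi)]; print(lo,len(k),rect(k))
print('X ends',np.percentile(q[:,0]*1e3,[0.3,99.7]).round(1))
E
python3 p.py 500.5 44 120 180.5
```

```text
time: 44.82
tool_pos: [0.45, 0.0424, 0.2205]
all 1823 (array([499.7,  44.7]), array([165.6,  36.2]), 0.5) [ 5.  20.4 35.6]
30 652 (array([500.7,  44.7]), array([96.1, 36.2]), 0.7)
5 820 (array([499.4,  44.8]), array([165. ,  34.4]), 1.1)
X ends [418.  581.5]
t 44.87 pos [449.9  42.8 220.6] yaw -179.56 | spin -0.01 then shift [-50.6   0.7 100.6] rows>= 2.7 F [-0.2  0.2 -0.5] w 59.8 gf 0.0
```

View pics/w11.png

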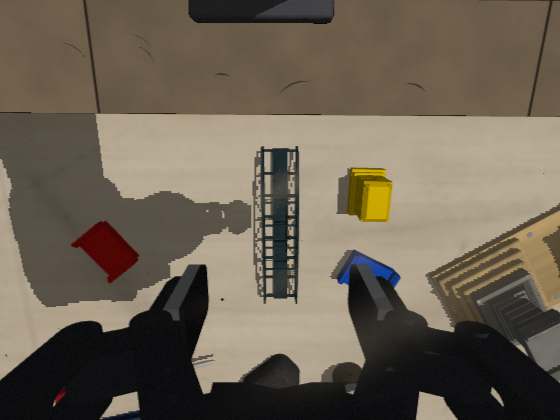

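The whole bridge is in view (rows 148–302, columns 253–299); its centre is (499.9,44.6).

```bash

python3 -m pendant '[{"translation":[-25,1.3,20],"spin":0,"grip":60},{"translation":[-25,0,30],"spin":0,"grip":60},{"translation":[0,0,38],"spin":0,"grip":60},{"translation":[0,0,38],"spin":0,"grip":60},{"translation":[0,0,38],"spin":0,"grip":60},{"translation":[0,0,25],"spin":0,"grip":60},{"translation":[0,0,10],"spin":0,"grip":60},{"translation":[0,0,0],"spin":0,"grip":60}]' |head -3
python3 -m pendant '[{"translation":[0,0,0],"spin":0,"grip":60},{"translation":[0,0,0],"spin":0,"grip":60}]'
python3 p.py 499.9 44.6 2 180.6
```

```text
time: 45.53
tool_pos: [0.4974, 0.0452, 0.0194]
orientation: [3.14, -0.006, -3.133]
time: 45.7
tool_pos: [0.501, 0.045, 0.0238]
orientation: [3.14, 0.002, -3.134]
force: [-0.3, 0.5, 1.0]
gripper_width: 0.0511
gripper_force: 0.0
t 45.7 pos [501.   45.   23.8] yaw -179.54 | spin -0.02 then shift [ 1.1 -0.4 21.8] rows>= 0.5 F [-0.3  0.5  1. ] w 51.1 gf 0.0
```

```bash

python3 -m pendant '[{"translation":[1,0,12],"spin":0,"grip":60},{"translation":[0,0,6],"spin":0,"grip":55},{"translation":[0,0,3],"spin":0,"grip":50},{"translation":[0,0,0],"spin":0,"grip":50},{"translation":[0,0,0],"spin":0,"grip":50}]'
python3 -m pendant '[{"translation":[0,0,0],"spin":0,"grip":30},{"translation":[0,0,0],"spin":0,"grip":30},{"translation":[0,0,0],"spin":0,"grip":30},{"translation":[0,0,0],"spin":0,"grip":30},{"translation":[0,0,0],"spin":0,"grip":30}]' 40
python3 -m pendant '[{"translation":[0,0,-10],"spin":0,"grip":30},{"translation":[0,0,-25],"spin":0,"grip":30},{"translation":[0,0,-35],"spin":0,"grip":30},{"translation":[0,0,-40],"spin":0,"grip":30},{"translation":[0,0,-40],"spin":0,"grip":30},{"translation":[0,0,-20],"spin":0,"grip":30},{"translation":[0,0,0],"spin":0,"grip":30},{"translation":[0,0,0],"spin":0,"grip":30}]'
python3 p.py 541 329.5 160 122.3
```

```text
time: 46.12
tool_pos: [0.4988, 0.0445, 0.0015]
orientation: [3.14, -0.0, -3.134]
force: [-0.1, 0.3, 0.1]
gripper_width: 0.0427
gripper_force: 0.0
time: 46.53
tool_pos: [0.499, 0.0445, 0.0016]
orientation: [3.14, 0.001, -3.134]
force: [-1.2, -0.3, 5.8]
gripper_width: 0.0334
gripper_force: 41.3
time: 47.2
tool_pos: [0.4992, 0.0442, 0.1723]
orientation: [3.14, 0.002, -3.134]
force: [-0.6, 0.1, -0.8]
gripper_width: 0.0336
gripper_force: 40.6
t 47.2 pos [499.2  44.2 172.3] yaw -179.59 | spin 9.69 then shift [218.8 187.8  12.3] rows>= 6.9 F [-0.6  0.1 -0.8] w 33.6 gf 40.6
```

```bash

python3 -m pendant '[{"translation":[0,0,0],"spin":0.96,"grip":30},{"translation":[0,0,0],"spin":0.96,"grip":30},{"translation":[0,0,0],"spin":0.96,"grip":30},{"translation":[0,0,0],"spin":0.96,"grip":30},{"translation":[0,0,0],"spin":0.96,"grip":30},{"translation":[0,0,0],"spin":0.96,"grip":30},{"translation":[0,0,0],"spin":0.96,"grip":30},{"translation":[0,0,0],"spin":0.96,"grip":30}]' >/dev/null
python3 -m pendant '[{"translation":[0,0,0],"spin":0.97,"grip":30},{"translation":[0,0,0],"spin":0.97,"grip":30},{"translation":[0,0,0],"spin":0,"grip":30},{"translation":[0,0,0],"spin":0,"grip":30},{"translation":[0,0,0],"spin":0,"grip":30}]' |head -3
python3 p.py 541.3 331.2 140 122.5
```

```text
time: 48.28
tool_pos: [0.498, 0.0441, 0.1698]
orientation: [-3.14, -0.003, 2.144]
t 48.28 pos [498.   44.1 169.8] yaw 122.84 | spin 0.06 then shift [218.8 190.8  29.8] rows>= 7.0 F [ 0.3 -1.3 -0.7] w 33.5 gf 40.6
```

```bash

python3 -m pendant '[{"translation":[10,8.8,0],"spin":0.04,"grip":30},{"translation":[20,18,0],"spin":0,"grip":30},{"translation":[26,22,0],"spin":0,"grip":30},{"translation":[26,22,0],"spin":0,"grip":30},{"translation":[26,22,0],"spin":0,"grip":30},{"translation":[26,22,0],"spin":0,"grip":30},{"translation":[26,22,0],"spin":0,"grip":30},{"translation":[26,22,0],"spin":0,"grip":30}]' >/dev/null
python3 -m pendant '[{"translation":[20,20,0],"spin":0,"grip":30},{"translation":[12.8,12,0],"spin":0,"grip":30},{"translation":[0,0,15],"spin":0,"grip":30},{"translation":[0,0,10],"spin":0,"grip":30},{"translation":[0,0,5],"spin":0,"grip":30},{"translation":[0,0,0],"spin":0,"grip":30},{"translation":[0,0,0],"spin":0,"grip":30}]' |head -3
python3 p.py 541.3 331.2 100.6 122.5
python3 - <<'E'
from h import *
for n in('wrist','scene','top'): p,d,K,T=grab(n,f'pics/b_{n}.png'); np.savez(f'pics/b_{n}.npz',p=p,d=d,T=T)
cv2.imwrite('pics/b2.png',np.hstack([cv2.resize(cv2.imread('pics/b_scene.png')[190:340,120:320],None,fx=2,fy=2),cv2.resize(cv2.imread('pics/b_top.png')[160:310,110:310],None,fx=2,fy=2)]))
E
```

```text
time: 49.53
tool_pos: [0.5417, 0.3303, 0.141]
orientation: [-3.141, -0.002, 2.137]
t 49.53 pos [541.7 330.3 141. ] yaw 122.43 | spin -0.01 then shift [ 0.9  0.1 40.4] rows>= 1.0 F [ 0.4 -0.2 -0.4] w 33.4 gf 40.6
```

View pics/b_wrist.png

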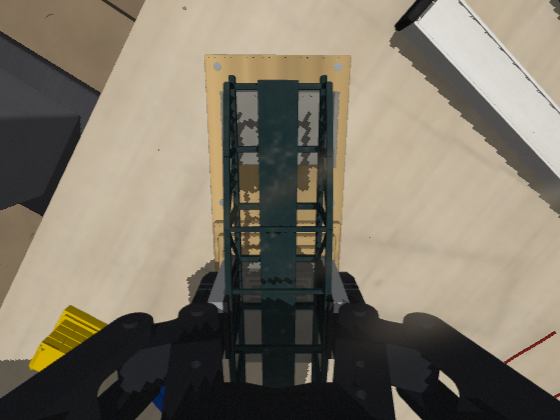

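View pics/b2.png

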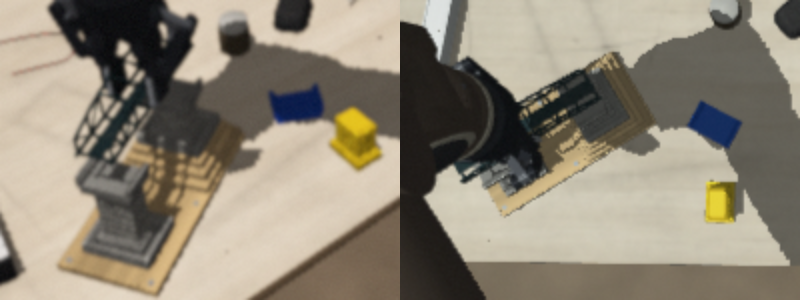

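The wrist view shows the bridge (columns 225–332) centred over the low cap and board, and the scene view shows it above both caps. Lowering.

```bash

python3 -m pendant '[{"translation":[0.7,0,10],"spin":0,"grip":30},{"translation":[0,0,10],"spin":0,"grip":30},{"translation":[0,0,6],"spin":0,"grip":30},{"translation":[0,0,0],"spin":0,"grip":30},{"translation":[0,0,3],"spin":0,"grip":30},{"translation":[0,0,2],"spin":0,"grip":30},{"translation":[0,0,2],"spin":0,"grip":30},{"translation":[0,0,0],"spin":0,"grip":30}]' 
python3 -m pendant '[{"translation":[0,0,2],"spin":0,"grip":30},{"translation":[0,0,2],"spin":0,"grip":30},{"translation":[0,0,2],"spin":0,"grip":30},{"translation":[0,0,0],"spin":0,"grip":30}]' 
python3 p.py 541.3 331.2 100.6 122.5
```

```text
time: 50.35
tool_pos: [0.5415, 0.3319, 0.108]
orientation: [-3.141, -0.002, 2.137]
force: [0.2, -0.1, -0.1]
gripper_width: 0.0333
gripper_force: 40.6
time: 50.68
tool_pos: [0.5414, 0.3318, 0.1018]
orientation: [-3.141, -0.002, 2.137]
force: [-0.3, -1.3, -0.1]
gripper_width: 0.0335
gripper_force: 40.6
t 50.68 pos [541.4 331.8 101.8] yaw 122.46 | spin -0.01 then shift [-0.4 -0.4  1.2] rows>= 0.0 F [-0.3 -1.3 -0.1] w 33.5 gf 40.6
```

```bash

python3 -m pendant '[{"translation":[-0.3,0,0.4],"spin":0,"grip":30},{"translation":[0,0,0.4],"spin":0,"grip":30},{"translation":[0,0,0.4],"spin":0,"grip":30},{"translation":[0,0,0],"spin":0,"grip":30}]' 
python3 -m pendant '[{"translation":[0,0,0],"spin":0,"grip":55},{"translation":[0,0,0],"spin":0,"grip":55},{"translation":[0,0,0],"spin":0,"grip":55},{"translation":[0,0,-10],"spin":0,"grip":55},{"translation":[0,0,-30],"spin":0,"grip":55},{"translation":[0,0,-40],"spin":0,"grip":55},{"translation":[0,0,-40],"spin":0,"grip":55},{"translation":[0,-20,0],"spin":0,"grip":55}]' | head -3
python3 -m pendant '[{"translation":[0,-40,-10],"spin":0,"grip":55},{"translation":[0,-40,0],"spin":0,"grip":55},{"translation":[0,-40,0],"spin":0,"grip":55},{"translation":[0,-40,0],"spin":0,"grip":55},{"translation":[0,-40,0],"spin":0,"grip":55},{"translation":[0,-40,0],"spin":0,"grip":55},{"translation":[0,0,0],"spin":0,"grip":55},{"translation":[0,0,0],"spin":0,"grip":55}]' | head -3
python3 - <<'E'
from seg import *
for n in('scene','top'): grab(n,f'pics/c_{n}.png')
p,d,K,T=grab('top'); P=cloud(d,K,T); X,Y,z=[P[...,i]*1e3 for i in range(3)]
ok=(z>110)&(z<150)&(abs(X-541)<110)&(abs(Y-331)<110); q=P[ok]; print('bridge upper',len(q),rect(q),np.percentile(q[:,2]*1e3,[50,98]).round(1))
ok=(z>100.5)&(z<150)&(abs(X-541)<110)&(abs(Y-331)<110); q=P[ok]; print('incl cheeks',len(q),rect(q))
u=np.array([-.534,.845]); c=np.array([541.6,330.4])
s=((q[:,:2]*1e3-c)@u); hi=q[:,2]*1e3
for a,b in((-70,-35),(-35,0),(0,35),(35,70)):
    k=(s>a)&(s<b)&(hi>125); print(a,b,k.sum(),np.percentile(hi[k],[50,90]).round(1) if k.sum() else '')
cv2.imwrite('pics/c2.png',np.hstack([cv2.resize(cv2.imread('pics/c_scene.png')[190:340,120:320],None,fx=2,fy=2),cv2.resize(cv2.imread('pics/c_top.png')[160:310,110:310],None,fx=2,fy=2)]))
E
```

```text
time: 51.02
tool_pos: [0.5418, 0.3316, 0.101]
orientation: [3.141, -0.002, 2.137]
force: [-0.2, 1.0, -1.5]
gripper_width: 0.0334
gripper_force: 40.6
time: 51.68
tool_pos: [0.53, 0.3238, 0.2313]
orientation: [3.125, -0.002, 2.137]
time: 52.35
tool_pos: [0.3214, 0.1912, 0.2327]
orientation: [3.138, -0.002, 2.137]
bridge upper 311 (array([540.4, 327. ]), array([162. ,  44.5]), -57.4) [127.9 134.8]
incl cheeks 1241 (array([544.1, 328.9]), array([168.9,  57. ]), -57.4)
-70 -35 43 [128.8 131.5]
-35 0 56 [132.4 134.5]
0 35 69 [131.8 133.5]
35 70 24 [128. 130.]
```

View pics/c2.png

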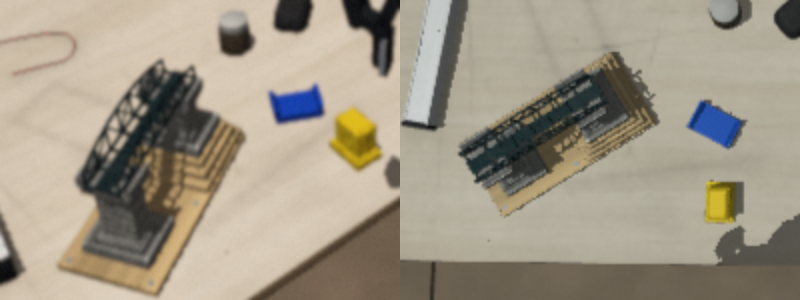

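Both views show the bridge resting on both caps. Its top is at 134 mm, it is level, and it is within about 1 mm of mid-span between the cheeks. The gripper is clear, so I'm handing in.

```bash
python3 -c "
from rig import env; print(env.sign_off())"
```

```text
the job is handed in; nothing more can be done
None
```

The bridge is built and handed in at about 52 s of the 147 s allowed: both piers and both caps measured fully seated, the truss lies level between the cheeks within about 1 mm of mid-span, and I did not touch the jar, rubber block, screwdriver or coloured look-alikes; the hand-in returned no verdict.

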